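# Calibrate the school laboratory balance

## Robot

A 6-joint arm with a two-finger parallel gripper is mounted at the origin on the work surface. World frame = base frame: x ahead of the robot, y to its left, z up, the work surface at z = 0. Lengths are in mm, angles in rad, forces in N, time in s.
With the tool pointing down it reaches from about 350 to 775 mm from the base axis. Payload 7.3 kg.
Tool frame: the origin (TCP) lies at the very end of the fingers, on their centre line; the grasp point (between the pads) lies 19 mm behind it; z points along the fingers, y is the line along which they close (so a half turn about z gives the same grasp; the last joint's range is limited). The gripper opens to 92 mm and grips with 3 to 60 N. Pads are 19 mm wide; open, the fingers measure 130 mm over their backs; the gripper's body (75 mm by 190 mm) begins 47 mm behind the grasp point.
Start: joints at [1.172, 0.342, 1.524, -0, 1.275, -0.146], TCP at [131.295, 508.337, 226.741] pointing down, gripper open.
Joint ranges: [-2.53, 2.53], [-0.77, 2.02], [0.04, 2.7], [-1, 4.14], [0.28, 2.66], [-3.11, 3.11]. Speed limits (rad/s): [2.57, 2.57, 3.14, 3.14, 3.14, 3.14].

## Interface

Orientations are given as [roll, pitch, yaw] about the fixed x, y, z axes, in that order (R = Rz(yaw) Ry(pitch) Rx(roll)).
In Python, from plant import get_obs, optics, ticket, finder gives the robot as it stands.
- The arm moves only by the tool send_rows, never from a script. Its arguments are lists of equal length, an entry for each row: "offset": the shift along the tool's x, y, z scaled (see below), a list of three; "delta_rot": the turn, a rotation vector about the tool's x, y, z scaled (see below), a list of three. In form: {"offset": [[dx, dy, dz], ...], "delta_rot": [[rx, ry, rz], ...]}. A call has 1 to 8 rows; each row is the pose to reach, as a shift and turn from the pose commanded when the call began, along the tool's axes at that moment, turning the shorter way round; what a row does not reach only later rows make up. The controller multiplies each number of a shift by 120 mm and each number of a turn by 360 degrees. A row lasts 1/8 s, in which the tool goes at most 62.5 mm and 10.7 degrees, less where a joint would pass 70% of its speed; a pose out of reach is approached as far as the arm can. A call with a number of a shift or a turn outside -1 to 1 is refused whole. A call with a gripper value outside its range is refused whole. "grip" is the opening, from 0 (shut) to 1 (fully open), set as the call begins (left out, the last holds). The fingers move at their own pace and stop on an object; the grip force is fixed at half the most. Time passes only in rows, so rows that repeat a pose let the fingers close. It gives the time, the measured TCP pose, the force, the opening and the grip force at its end, in the units of the state.
- get_obs(): the state, without advancing time (a new reading comes with each control period).
- optics.capture(name): name is "side" or "top"; returns the picture (480x640x3 uint8, red, green, blue); there is no depth.
- optics.get_calibration(name): a dict with "fx", "fy", "cx", "cy" (pixels), "world_from_camera" (4x4, takes a point from camera to world coordinates). Camera axes: x right, y down, z forward; pixel columns grow to the right and rows downward; lengths in mm; the calibration is good to about 2 mm. A picture is of the moment at which its call begins. get_calibration takes no time and is no camera call.
- ticket.close_job(): hands the job in; it is judged then, once.
Trained networks look in the newest picture that a camera, given by its name, has taken for a name from the list of things; names that differ only in an ending like _2 or _b are one class to them, and where a whole thing is asked for, a point or a joint stands for the part that bears it (a point fixed in the world has none). Each returns a list of dicts, best first, with "confidence" (0 to 1); they miss things now and then, are a little off and sometimes report something else, mostly with a low value. They report only what shows in the picture. A call takes as long as a camera call.
- finder.boxes_of(target, camera): "box" ([left, top, right, bottom] in pixels, round what is visible of it).
- finder.silhouettes(target, camera): "region" (480x640 bool, what is visible of it) and "box" ([left, top, right, bottom] in pixels, round what is visible of it).
- finder.pinpoint(target, camera): "uv" ([column, row] in pixels: a listed point, or the origin of a listed thing).
The state is a dict: "time": time; "joint_positions": joint angles; "dq": joint speeds; "tau": joint torques, N m; "tool_pos": TCP position; "tcp_rot": TCP orientation; "contact_force": force on the tool from outside, world axes, zero at the start; "moment": the same for the moment, N m; "grip_width": finger opening in mm; "finger_force": force on a finger pad.
Only numpy, scipy, OpenCV 4.12 (cv2) and the standard library are available. Lean on these libraries where they do the work, as an engineer would, in place of code of your own. Each camera call takes 0.05 s, during which the arm holds its last target. There are 200 camera calls.

## Task

Get the balance ready for class: stand the beaker from its pan on the middle of the cork mat, then give the pan a short blast by pressing the duster's spray cap right down and letting it come up again, and only then put every check weight that is on the bench gently and upright on the pan. With all of them left standing there, take the stylus by its handle and press the recessed calibration button right down with its point. Afterwards put the stylus back upright in its stand with the flange resting on the block, stand every weight upright in the wooden tray, and leave the other things on the bench alone.

Things in the scene. Friction and masses are not known exactly. Their poses are not given: they have to be found in the camera images.
- balance: White laboratory balance, fixed. Footprint 275 (x) x 190 (y) mm; origin at the centre of its footprint (its x runs from -140 to +135 mm), on the table; front faces its -x. Front deck (x -140 to -50) 45 mm high with a display and one round recess; the housing behind it is 58 mm high and carries a square steel pan
- pan (a point): Centre of the top face of the square steel weighing pan (160 x 160 mm, 66 mm above the table, with a lip 4 mm wide and 3 mm high along its edge); axes as the balance
- recess (a point): Centre of the mouth of the round recess, 16 mm wide, in the balance's front deck, at the deck's surface (45 mm above the table), right of the display seen from the robot. The grey calibration button lies at the bottom of it
- cal_button_top (a point): Centre of the top of the calibration button (13.6 mm across), 8 mm below the deck's surface when up
- cal_button (a joint): Travel of the calibration button: 0 up, 0.005 m fully down; sprung, about 5 N fully down
- stylus: Upright pressing stylus, 97 mm long, 60 g, its origin at the point (lower end), z up along it. Steel rod 8 mm thick (6 mm over the last 12 mm), 45 mm long; then a black flange 30 mm across and 5 mm thick (45 to 50 mm above the point); then a round black handle 16 mm thick from 50 to 97 mm. It stands in its stand with the flange resting on the stand's top, its point 10 mm above the table
- stand_hole (a point): Centre of the mouth of the 15 mm upright through hole in the middle of the stylus stand, a fixed wooden block 56 x 56 x 55 mm; 55 mm above the table
- duster_cap_top (a point): Centre of the top of the duster's white spray cap (26 mm across), 156 mm above the table when up. The can is 52 mm across and fixed upright in a steel foot 90 mm across
- duster_cap (a joint): Travel of the spray cap: 0 up, 0.006 m fully down; sprung, about 7 N fully down
- tray: Open wooden tray, fixed, 250 (x) x 140 (y) mm outside, walls 5 mm thick, 18 mm high; origin at the centre of its underside
- tray_in (a point): Centre of the tray's inner floor, 5 mm above the table (inside 240 x 130 mm); axes as the tray
- beaker: Small clear glass beaker, open upwards, 52 mm across, 60 mm tall, 70 g, wall 3 mm; origin at the centre of its underside. It stands on the pan at the start
- mat: Round cork mat, 120 mm across, 4 mm thick, fixed to the table; origin at the centre of its underside
- weight1: Plain steel check weight, an upright cylinder 36 mm across and 28 mm tall, about 220 g; origin at the centre of its underside. May be absent
- weight2: Plain steel check weight, an upright cylinder 40 mm across and 30 mm tall, about 290 g; origin at the centre of its underside. May be absent
- weight3: Plain steel check weight, an upright cylinder 44 mm across and 33 mm tall, about 390 g; origin at the centre of its underside. May be absent
- weight4: Plain steel check weight, an upright cylinder 48 mm across and 36 mm tall, about 510 g; origin at the centre of its underside. May be absent
- jar: Bystander: white screw-top jar 38 mm across, 50 mm tall; origin on its underside
- amber: Bystander: amber bottle 44 mm across, 85 mm tall; origin on its underside
- amber_b: Bystander: second amber bottle, 44 mm across, 85 mm tall; origin on its underside
- marker: Bystander: marker pen lying down, 110 mm long; origin on its underside
- spatula: Bystander: spatula lying down, 160 mm long; origin on its underside
- cleaner: Bystander: green bottle 50 mm across, 140 mm tall; origin on its underside
- dish: Bystander: white bowl 70 mm across, 30 mm tall; origin on its underside

How it is judged (in metres and radians):
On the way, in this order (a step that is already met when the one before it is completed fails the run):
1. the beaker stands on the cork mat, released (horizontal distance between beaker and mat below 0.036 m and height (world z) of beaker below 0.01 m and angle between beaker's own z axis and vertical below 0.12 rad and linear speed of beaker below 0.03 m/s and contact force between beaker and the fingers below 0.1 N), for 0.2 s.
2. the spray cap is pressed down (value of joint duster_cap above 0.0045 m), for 0.05 s.
3. the spray cap is up again (value of joint duster_cap below 0.0015 m), for 0.2 s.
4. all check weights present stand on the pan, released (x of weight1 in the frame of pan between -0.078 and 0.078 m and y of weight1 in the frame of pan between -0.078 and 0.078 m and z of weight1 in the frame of pan between -0.006 and 0.008 m and angle between each of weight1, weight2, weight3, weight4's own z axis and vertical below 0.15 rad and x of weight2 in the frame of pan between -0.078 and 0.078 m and y of weight2 in the frame of pan between -0.078 and 0.078 m and z of weight2 in the frame of pan between -0.006 and 0.008 m and x of weight3 in the frame of pan between -0.078 and 0.078 m and y of weight3 in the frame of pan between -0.078 and 0.078 m and z of weight3 in the frame of pan between -0.006 and 0.008 m and x of weight4 in the frame of pan between -0.078 and 0.078 m and y of weight4 in the frame of pan between -0.078 and 0.078 m and z of weight4 in the frame of pan between -0.006 and 0.008 m and linear speed of each of weight1, weight2, weight3, weight4 below 0.03 m/s and contact force between each of weight1, weight2, weight3, weight4 and the fingers below 0.1 N), for 0.2 s.
5. with all the weights on the pan, the button is pressed down with the stylus (x of weight1 in the frame of pan between -0.078 and 0.078 m and y of weight1 in the frame of pan between -0.078 and 0.078 m and z of weight1 in the frame of pan between -0.006 and 0.008 m and angle between each of weight1, weight2, weight3, weight4's own z axis and vertical below 0.15 rad and x of weight2 in the frame of pan between -0.078 and 0.078 m and y of weight2 in the frame of pan between -0.078 and 0.078 m and z of weight2 in the frame of pan between -0.006 and 0.008 m and x of weight3 in the frame of pan between -0.078 and 0.078 m and y of weight3 in the frame of pan between -0.078 and 0.078 m and z of weight3 in the frame of pan between -0.006 and 0.008 m and x of weight4 in the frame of pan between -0.078 and 0.078 m and y of weight4 in the frame of pan between -0.078 and 0.078 m and z of weight4 in the frame of pan between -0.006 and 0.008 m and value of joint cal_button above 0.0037 m and contact force between stylus and balance above 1 N and contact force between stylus and the fingers above 0.5 N), for 0.1 s.
At the end, for the whole second after the job is handed in: Every check weight present stands upright (within 0.15 rad) at rest on the floor of the tray; the stylus is upright in its stand, its flange on the block (within 6 mm in height); the beaker stands upright on the mat, within 36 mm of its centre; cap and button are up (x of weight1 in the frame of tray_in between -0.12 and 0.12 m and y of weight1 in the frame of tray_in between -0.065 and 0.065 m and z of weight1 in the frame of tray_in between -0.006 and 0.008 m and angle between each of weight1, weight2, weight3, weight4, stylus's own z axis and vertical below 0.15 rad and linear speed of each of weight1, weight2, weight3, weight4, stylus, beaker below 0.03 m/s and x of weight2 in the frame of tray_in between -0.12 and 0.12 m and y of weight2 in the frame of tray_in between -0.065 and 0.065 m and z of weight2 in the frame of tray_in between -0.006 and 0.008 m and x of weight3 in the frame of tray_in between -0.12 and 0.12 m and y of weight3 in the frame of tray_in between -0.065 and 0.065 m and z of weight3 in the frame of tray_in between -0.006 and 0.008 m and x of weight4 in the frame of tray_in between -0.12 and 0.12 m and y of weight4 in the frame of tray_in between -0.065 and 0.065 m and z of weight4 in the frame of tray_in between -0.006 and 0.008 m and horizontal distance between stylus and stand_hole below 0.008 m and height (world z) of stylus between 0.004 and 0.016 m and horizontal distance between beaker and mat below 0.036 m and height (world z) of beaker below 0.01 m and angle between beaker's own z axis and vertical below 0.12 rad and value of joint each of duster_cap, cal_button below 0.0015 m); the robot touches nothing.
It fails at once if a bystander is moved more than 30 mm (distance of any of jar, amber, amber_b, marker, spatula, cleaner, dish from where it was at the start of the episode above 0.03 m).
It fails at once if a weight is let fall towards the pan from more than about 30 mm above it ((linear speed of weight1 above 0.7 m/s and contact force between weight1 and the fingers below 0.1 N and z of weight1 in the frame of pan above 0.006 m and horizontal distance between weight1 and pan below 0.1 m) or (linear speed of weight2 above 0.7 m/s and contact force between weight2 and the fingers below 0.1 N and z of weight2 in the frame of pan above 0.006 m and horizontal distance between weight2 and pan below 0.1 m) or (linear speed of weight3 above 0.7 m/s and contact force between weight3 and the fingers below 0.1 N and z of weight3 in the frame of pan above 0.006 m and horizontal distance between weight3 and pan below 0.1 m) or (linear speed of weight4 above 0.7 m/s and contact force between weight4 and the fingers below 0.1 N and z of weight4 in the frame of pan above 0.006 m and horizontal distance between weight4 and pan below 0.1 m)).
Of weight1, weight2, weight3, weight4 only 2 to 3 are there at a start; the rules pass over those that are not, and their reading is None.
At some moment in a run one of weight1, weight2, weight3, weight4 may be knocked a few centimetres aside while the robot is not near it.
It also fails if it takes over 210 s, if anything falls off the work surface, if the arm or the gripper's body presses on something with over 40 N, if the wrist force passes 120 N, or if a joint passes its speed limit or range.

## Working session

There is one attempt and no reset: what is moved stays moved. The work goes in short steps, Python scripts to look and compute and a tool call to move; the robot and the scene stay as the last step left them, time stands still between calls to the robot, and variables do not carry over. Pictures are saved under pics/ and viewed, at most 14 in all, crops included, and the job is handed in when it is done.

Besides the shell and the picture viewer there is one more tool, called after "Request:" in YAML: its name, and indented under it one key for each argument. send_rows: Moves the arm, as the interface text tells. Its arguments: {"type":"object","properties":{"offset":{"type":"array"},"delta_rot":{"type":"array"},"grip":{"type":"number"}},"required":["offset","delta_rot"]}

```bash
ls; mkdir -p pics; cat > h.py <<'E'
import numpy as np, cv2
from plant import get_obs, optics, ticket, finder
def ray(cam,uv):
    c=optics.get_calibration(cam);T=np.array(c["world_from_camera"])
    d=T[:3,:3]@np.array([(uv[0]-c["cx"])/c["fx"],(uv[1]-c["cy"])/c["fy"],1]);return T[:3,3],d/np.linalg.norm(d)
def at_z(cam,uv,z):
    o,d=ray(cam,uv);return o+d*(z-o[2])/d[2]
def proj(cam,p):
    c=optics.get_calibration(cam);T=np.linalg.inv(np.array(c["world_from_camera"]));q=T[:3,:3]@np.array(p,float)+T[:3,3]
    return np.array([c["fx"]*q[0]/q[2]+c["cx"],c["fy"]*q[1]/q[2]+c["cy"]])
def tri(u1,u2):
    o1,d1=ray("top",u1);o2,d2=ray("side",u2)
    s=np.linalg.lstsq(np.stack([d1,-d2],1),o2-o1,rcond=None)[0]
    a,b=o1+s[0]*d1,o2+s[1]*d2;return (a+b)/2,np.linalg.norm(a-b)
def snap(cam,f):
    im=optics.capture(cam);cv2.imwrite("pics/"+f,im[:,:,::-1]);return im
E
python3 - <<'E'
from h import *
np.set_printoptions(precision=1,suppress=True)
for c in("top","side"):
    snap(c,c+"0.png");k=optics.get_calibration(c);print(c,k["fx"],np.array(k["world_from_camera"]))
Z=dict(pan=66,recess=45,cal_button_top=37,stylus=10,stand_hole=55,duster_cap_top=156,tray_in=5,beaker=66,mat=0,weight1=0,weight2=0,weight3=0,weight4=0,jar=0,amber=0,marker=0,spatula=0,cleaner=0,dish=0,balance=0,tray=0)
for n,z in Z.items():
    for c in("top","side"):
        r=finder.pinpoint(n,c)[:3]
        print(n,c,[(round(q["confidence"],2),np.round(q["uv"]).tolist(),np.round(at_z(c,q["uv"],z)[:2]).tolist()) for q in r])
o=get_obs();print(o["time"],o["tool_pos"],o["tcp_rot"],o["grip_width"])
E
```

```text
pics
top 469.4294443040823 [[   0.    -1.     0.1  431.3]
 [  -1.    -0.     0.   -58.1]
 [  -0.    -0.1   -1.  1272.8]
 [   0.     0.     0.     1. ]]
side 549.8596464642623 [[   0.7   -0.4    0.5  -69. ]
 [  -0.7   -0.4    0.6 -771.4]
 [  -0.    -0.8   -0.6  835.5]
 [   0.     0.     0.     1. ]]
pan top [(0.57, [291.0, 228.0], [627.0, 27.0]), (0.36, [289.0, 235.0], [607.0, 34.0])]
pan side [(0.76, [329.0, 248.0], [625.0, 25.0])]
recess top []
recess side [(0.69, [306.0, 295.0], [491.0, -49.0]), (0.22, [330.0, 248.0], [646.0, 45.0])]
cal_button_top top [(0.39, [323.0, 282.0], [487.0, -55.0])]
cal_button_top side [(0.65, [222.0, 171.0], [682.0, 583.0])]
stylus top [(0.66, [155.0, 304.0], [429.0, 392.0]), (0.25, [289.0, 170.0], [797.0, 41.0])]
stylus side [(0.48, [183.0, 235.0], [432.0, 394.0]), (0.43, [514.0, 383.0], [644.0, -478.0])]
stand_hole top [(0.86, [146.0, 296.0], [449.0, 401.0])]
stand_hole side [(0.82, [183.0, 219.0], [441.0, 396.0])]
duster_cap_top top [(0.67, [146.0, 244.0], [570.0, 369.0])]
duster_cap_top side [(0.53, [221.0, 172.0], [562.0, 378.0]), (0.16, [268.0, 343
[... 2172 characters left out ...]
, 234.0], [811.0, 63.0]), (0.38, [424.0, 278.0], [771.0, -150.0])]
cleaner top [(0.71, [286.0, 170.0], [802.0, 50.0])]
cleaner side [(0.73, [371.0, 238.0], [797.0, 54.0]), (0.29, [228.0, 256.0], [475.0, 244.0])]
dish top [(0.92, [478.0, 225.0], [645.0, -480.0])]
dish side [(0.65, [516.0, 384.0], [652.0, -478.0]), (0.19, [324.0, 364.0], [416.0, -193.0])]
balance top [(0.9, [297.0, 249.0], [580.0, 15.0]), (0.32, [322.0, 280.0], [493.0, -54.0]), (0.22, [319.0, 281.0], [490.0, -43.0])]
balance side [(0.72, [321.0, 275.0], [598.0, 26.0])]
tray top [(0.62, [212.0, 290.0], [466.0, 245.0]), (0.5, [155.0, 304.0], [430.0, 397.0])]
tray side []
2.2 [131.3 508.3 226.7] [ 3.1 -0.   2.9] 91.79130841333135
```

View pics/top0.png

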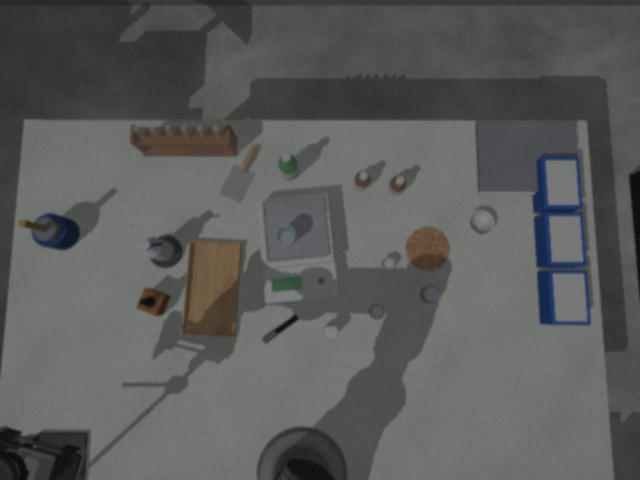

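View pics/side0.png

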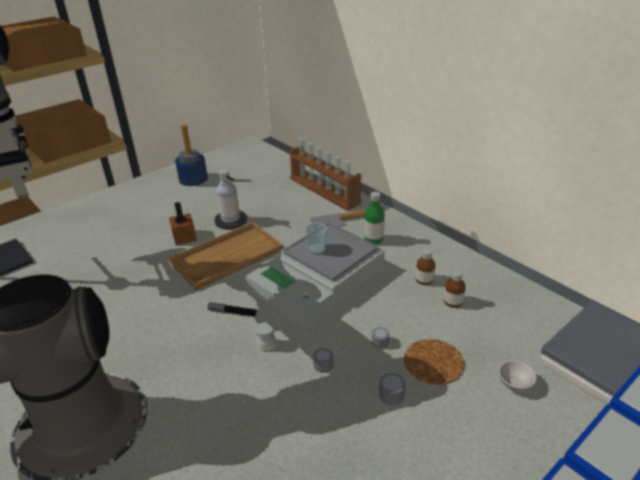

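```bash
python3 - <<'E'
from h import *
np.set_printoptions(precision=1,suppress=True)
print(get_obs()["tcp_rot"], get_obs()["time"])
from collections import defaultdict
for n in("beaker","weight1","tray","balance","duster_cap_top","stylus","stand_hole","mat"):
    for c in("top","side"):
        finder_r=finder.silhouettes(n,c)
        for q in finder_r[:4]:
            m=q["region"].astype(np.uint8);cs,_=cv2.findContours(m,0,2);k=max(cs,key=cv2.contourArea)
            print(n,c,round(q["confidence"],2),np.round(q["box"]),m.sum(),"ell",[np.round(v,1) for v in cv2.fitEllipse(k)], "rect",[np.round(v,1) for v in cv2.minAreaRect(k)])
print(get_obs()["time"])
E
```

```text
[ 3.1 -0.   2.9] 2.2
beaker top 0.72 [256. 193. 339. 303.] 7267 ell [array([297.1, 247.6]), array([ 85.2, 127.3]), np.float64(175.8)] rect [array([297., 248.]), array([104.8,  73.6]), np.float64(84.8)]
beaker top 0.68 [278. 221. 294. 245.] 329 ell [array([285.6, 235.2]), array([19.3, 20.2]), np.float64(126.9)] rect [array([285.7, 235.1]), array([20.1, 19.2]), np.float64(26.6)]
beaker top 0.16 [383. 258. 397. 268.] 160 ell [array([388.4, 263.2]), array([13.2, 14. ]), np.float64(28.6)] rect [array([388.5, 263.5]), array([12.7, 14.1]), np.float64(45.0)]
beaker side 0.55 [305. 222. 326. 252.] 593 ell [array([316.4, 236.4]), array([22. , 35.9]), np.float64(177.8)] rect [array([316. , 238.5]), array([31., 22.]), np.float64(90.0)]
weight1 top 0.65 [419. 288. 441. 304.] 241 ell [array([429.9, 294.6]), array([15.7, 17.9]), np.float64(84.0)] rect [array([430. , 294.5]), array([15., 18.]), np.float64(90.0)]
weight1 top 0.64 [367. 302. 387. 319.] 216 ell [array([376.6, 311.1]), array([15.5, 16.3]), np.float64(99.5)] rect [array([376.6, 311.1]), array([16.4, 15.5]), np.float64(18.4)]
weight1 top 
[... 2689 characters left out ...]
 0.29 [409. 228. 449. 272.] 1480 ell [array([427. , 249.3]), array([41.8, 43.7]), np.float64(116.9)] rect [array([427.5, 249.5]), array([41., 43.]), np.float64(90.0)]
stand_hole side 0.62 [172. 212. 196. 245.] 605 ell [array([182.9, 229. ]), array([26. , 32.3]), np.float64(162.3)] rect [array([183.1, 228.6]), array([29. , 23.9]), np.float64(78.7)]
mat top 0.97 [406. 228. 448. 273.] 1460 ell [array([427. , 249.3]), array([41.4, 43.2]), np.float64(131.8)] rect [array([427., 249.]), array([42., 42.]), np.float64(90.0)]
mat side 0.81 [404. 338. 464. 389.] 2133 ell [array([433.6, 361.1]), array([44. , 59.6]), np.float64(103.6)] rect [array([433.5, 361.5]), array([45., 59.]), np.float64(90.0)]
3.0
```

```bash
cat >> h.py <<'E'
from scipy.optimize import minimize
def cyl(x,y,z0,z1,r):
    a=np.linspace(0,2*np.pi,24,endpoint=False)
    return np.array([[x+r*np.cos(t),y+r*np.sin(t),z] for z in(z0,z1) for t in a])
def box(x,y,yaw,x0,x1,y0,y1,z0,z1):
    c,s=np.cos(yaw),np.sin(yaw)
    return np.array([[x+c*a-s*b,y+s*a+c*b,z] for a in(x0,x1) for b in(y0,y1) for z in(z0,z1)])
def draw(cam,parts):
    m=np.zeros((480,640),np.uint8)
    for P in parts:
        h=cv2.convexHull(np.array([proj(cam,p) for p in P],np.float32)).reshape(-1,2)
        cv2.fillPoly(m,[np.round(h*16).astype(np.int32)],255,cv2.LINE_AA,4)
    return m/255.
def fit(masks,model,x0,step):
    def cost(v):
        e=0
        for cam,m in masks:
            d=draw(cam,model(v));e+=np.abs(d-cv2.GaussianBlur(m.astype(np.float32),(3,3),0.6)).sum()/m.sum()
        return e/len(masks)
    s=np.vstack([x0]+[np.array(x0)+np.eye(len(x0))[i]*step[i] for i in range(len(x0))])
    r=minimize(cost,x0,method="Nelder-Mead",options=dict(initial_simplex=s,xatol=.05,fatol=1e-4,maxiter=250));return r.x,r.fun
SZ={1:(18,28),2:(20,30),3:(22,33),4:(24,36)}
def near(name,cam,p,tol=14):
    u=proj(cam,p)
    c=[q for q in finder.silhouettes(name,cam) if q["region"].any()]
    c=[(np.hypot(*(np.argwhere(q["region"])[:,::-1].mean(0)-u)),q["region"]) for q in c]
    c=[k for k in c if k[0]<tol];return min(c,key=lambda k:k[0])[1] if c else None
def masks(name,p,tol=14,cams=("top","side")):
    return [(c,m) for c in cams if (m:=near(name,c,p,tol)) is not None]
def ucorr(cam,uv):pass
E
cat > m1.py <<'E'
from h import *
np.set_printoptions(precision=2,suppress=True)
for p in((454,-337),(410,-191),(530,-230)):
    M=masks("weight1",(*p,15))
    for k,(r,h) in SZ.items():
        v,f=fit(M,lambda v:[cyl(v[0],v[1],0,h,r)],p,(8,8));print(p,"w",k,v,round(f,3),len(M))
M=masks("balance",(585,15,30),20)
bm=lambda v:[box(*v,-140,-50,-95,95,0,45),box(*v,-50,135,-95,95,0,58),box(*v,-37,122,-80,80,58,68)]
for s in(M,M[:1],M[1:]): print("bal",fit(s,bm,(580,15,.09),(10,10,.05)))
M=masks("tray",(470,248,5),20)
for s in(M,M[:1],M[1:]): print("tray",fit(s,lambda v:[box(*v,-125,125,-70,70,0,18)],(470,248,-.07),(10,10,.05)))
M=masks("stylus",(445,398,90))
for s in(M,M[:1],M[1:]): print("sty",fit(s,lambda v:[cyl(*v,60,107,8),cyl(*v,55,60,15)],(443,398),(5,5)))
M=masks("stand_hole",(445,398,30))
for s in(M,M[:1],M[1:]): print("stand",fit(s,lambda v:[box(*v,-28,28,-28,28,0,55)],(443,398,.3),(5,5,.2)))
M=masks("mat",(580,-335,2))
for s in(M,M[:1],M[1:]): print("mat",fit(s,lambda v:[cyl(*v,0,4,60)],(580,-335),(5,5)))
M=masks("beaker",(603,42,96))
for s in(M,M[:1],M[1:]): print("beaker",fit(s,lambda v:[cyl(*v,66,126,26)],(603,42),(5,5)))
for n in("duster_cap_top","recess","stand_hole","cal_button_top"):
    a=finder.pinpoint(n,"top");b=finder.pinpoint(n,"side")
    print(n,[x["uv"] for x in a[:1]],[x["uv"] for x in b[:1]],tri(a[0]["uv"],b[0]["uv"]) if a and b else 0)
for c in("top","side"):
    im=cv2.imread(f"pics/{c}0.png");u=proj(c,(490,-50,45)).astype(int);v=proj(c,(443,398,60)).astype(int)
    cv2.imwrite(f"pics/{c}c.png",np.hstack([cv2.resize(im[w[1]-20:w[1]+20,w[0]-25:w[0]+25],None,fx=8,fy=8,interpolation=0) for w in(u,v)]));print(c,u,v)
cv2.imwrite("pics/c.png",np.vstack([cv2.imread("pics/topc.png"),cv2.imread("pics/sidec.png")])[:600])
E
time python3 m1.py
```

```text
Traceback (most recent call last):
  File "m1.py", line 6, in <module>
    v,f=fit(M,lambda v:[cyl(v[0],v[1],0,h,r)],p,(8,8));print(p,"w",k,v,round(f,3),len(M))
        ~~~^^^^^^^^^^^^^^^^^^^^^^^^^^^^^^^^^^^^^^^^^^^
  File "h.py", line 37, in fit
    r=minimize(cost,x0,method="Nelder-Mead",options=dict(initial_simplex=s,xatol=.05,fatol=1e-4,maxiter=250));return r.x,r.fun
  File "h.py", line 34, in cost
    d=draw(cam,model(v));e+=np.abs(d-cv2.GaussianBlur(m.astype(np.float32),(3,3),0.6)).sum()/m.sum()
  File "h.py", line 27, in draw
    h=cv2.convexHull(np.array([proj(cam,p) for p in P],np.float32)).reshape(-1,2)
                               ~~~~^^^^^^^
  File "h.py", line 9, in proj
    c=optics.get_calibration(cam);T=np.linalg.inv(np.array(c["world_from_camera"]));q=T[:3,:3]@np.array(p,float)+T[:3,3]
ValueError: time passes only in moves, steps and waits

real	0m1.762s
user	0m1.488s
sys	0m0.248s
```

Calibration should be cached.

```bash
python3 - <<'E'
s=open("h.py").read()
s=s.replace("def ray(","import functools\n@functools.lru_cache\ndef cal(c):\n    k=optics.get_calibration(c);T=np.array(k['world_from_camera']);return k,T,np.linalg.inv(T)\ndef ray(",1)
s=s.replace('c=optics.get_calibration(cam);T=np.array(c["world_from_camera"])','c,T,_=cal(cam)')
s=s.replace('c=optics.get_calibration(cam);T=np.linalg.inv(np.array(c["world_from_camera"]))','c,_,T=cal(cam)').replace("def ucorr(cam,uv):pass\n","")
open("h.py","w").write(s)
E
time python3 m1.py
```

```text
(454, -337) w 1 [ 456.85 -338.98] 0.228 2
(454, -337) w 2 [ 456.39 -338.75] 0.15 2
(454, -337) w 3 [ 457.11 -337.41] 0.164 2
(454, -337) w 4 [ 459.15 -335.78] 0.311 2
(410, -191) w 1 [ 411.86 -196.42] 0.15 2
(410, -191) w 2 [ 411.64 -196.36] 0.154 2
(410, -191) w 3 [ 412.23 -197.73] 0.322 2
(410, -191) w 4 [ 415.5  -195.82] 0.554 2
(530, -230) w 1 [ 539.33 -228.06] 0.187 2
(530, -230) w 2 [ 538.06 -229.05] 0.381 2
(530, -230) w 3 [ 541.56 -228.49] 0.663 2
(530, -230) w 4 [ 539.34 -231.81] 0.967 2
bal (array([581.22,  15.99,   0.09]), np.float64(0.09646718005626867))
bal (array([579.  ,  14.46,   0.12]), np.float64(0.08229270899958813))
bal (array([583.38,  21.83,   0.1 ]), np.float64(0.08941912150656502))
tray (array([472.01, 244.46,  -0.05]), np.float64(0.05205223130743705))
tray (array([471.8 , 242.05,  -0.05]), np.float64(0.034014142472623604))
tray (array([473.76, 249.54,  -0.04]), np.float64(0.04106722100634545))
sty (array([432.59, 391.77]), np.float64(0.21308835492604264))
sty (array([432.4 , 390.81]), np.float64(0.11003100329681355))
sty (array([434.34, 395.78]), np.float64(0
[... 386 characters left out ...]
69, -333.54]), np.float64(0.07946402580085678))
beaker (array([603.68,  43.08]), np.float64(0.3090624542612693))
beaker (array([598.66,  38.12]), np.float64(0.3478991539570379))
beaker (array([603.02,  43.67]), np.float64(0.2494222291857492))
duster_cap_top [[146.1, 244.4]] [[220.9, 172.3]] (array([565.53, 371.89, 157.19]), np.float64(11.147525243809778))
recess [] [[306.2, 295.4]] 0
stand_hole [[145.8, 296.1]] [[182.8, 219.3]] (array([447.06, 405.11,  47.94]), np.float64(3.694440100933152))
cal_button_top [[322.7, 281.9]] [[222.5, 170.9]] (array([415.95, -26.19, 381.35]), np.float64(126.1660597089879))
top [320 280] [146 298]
side [306 295] [182 217]
real	0m6.956s
user	0m3.956s
sys	0m2.556s
```

View pics/c.png

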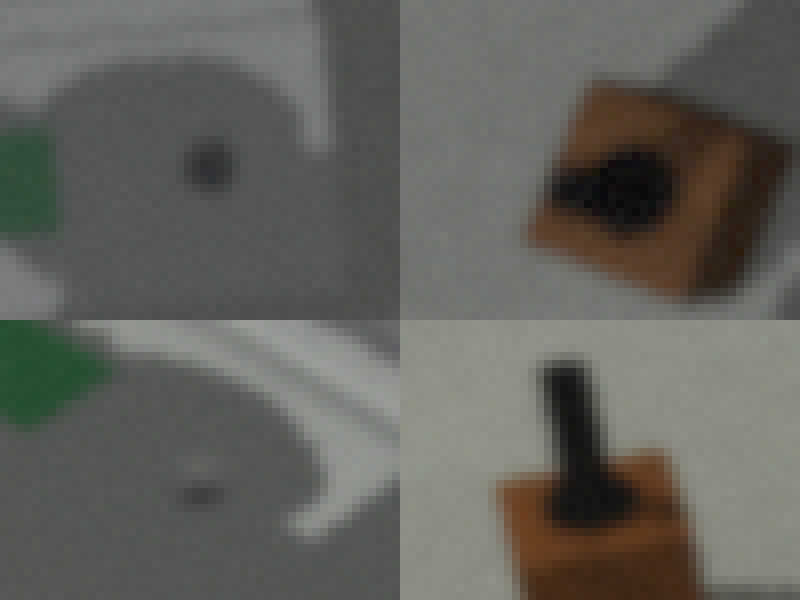

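```bash
cat >> h.py <<'E'
def st():
    o=get_obs();print("t%.1f"%o["time"],"pos",np.round(o["tool_pos"],1),"rot",np.round(o["tcp_rot"],4),"w%.1f"%o["grip_width"],"ff",o["finger_force"],"F",np.round(o["contact_force"],1),"q",np.round(o["joint_positions"],2))
E
python3 - <<'E'
from h import *
st()
print("recess top",at_z("top",(320.5,279.9),45),"side",at_z("side",(305.2,294.6),45))
print("flange top",at_z("top",(149.9,301.2),60),"side",at_z("side",(180.9,219.6),60))
E
```

```text
t4.4 pos [131.3 508.3 226.7] rot [3.1415 0.     2.8888] w91.9 ff 0.0 F [0.3 1.7 0.6] q [ 1.17  0.34  1.52  0.    1.28 -0.15]
recess top [492.25001019 -48.93774612  45.        ] side [491.42181738 -45.12975658  45.        ]
flange top [435.51736354 388.3077133   60.        ] side [433.44857173 390.58801288  60.        ]
```

Request:
send_rows:
  offset:
    - [-0.913,-0.538,0]
    - [-0.913,-0.538,0]
    - [-0.913,-0.538,0]
  delta_rot:
    - [0,0,-0.04023]
    - [0,0,-0.04023]
    - [0,0,-0.04023]
  grip: 1

```text
time: 4.78
tool_pos: [223.3, 416.3, 226.9]
tcp_rot: [-3.141, 0.001, 3.138]
contact_force: [0.4, -0.2, 0.4]
grip_width: 91.5
finger_force: 0.0
```

Request:
send_rows:
  offset:
    - [-1,-1,0]
    - [-1,-1,0]
    - [-1,-1,0]
  delta_rot:
    - [0,0,0]
    - [0,0,0]
    - [0,0,0]

```text
time: 5.15
tool_pos: [342.4, 297.4, 226.9]
tcp_rot: [3.141, 0.001, 3.141]
contact_force: [1.3, 0.8, -0.2]
grip_width: 91.4
finger_force: 0.0
```

Request:
send_rows:
  offset:
    - [-1,-1,0]
    - [-1,-1,0]
    - [-1,-1,0]
  delta_rot:
    - [0,0,0]
    - [0,0,0]
    - [0,0,0]

```text
time: 5.52
tool_pos: [462.8, 177.1, 226.8]
tcp_rot: [3.141, 0.001, 3.14]
contact_force: [-0.3, 0.3, -0.1]
grip_width: 91.8
finger_force: 0.0
```

Request:
send_rows:
  offset:
    - [-1,-1,0]
    - [-1,-1,0]
    - [-1,-1,0]
    - [-1,-1,0]
  delta_rot:
    - [0,0,0]
    - [0,0,0]
    - [0,0,0]
    - [0,0,0]

```text
time: 6.02
tool_pos: [582.9, 56.6, 225.8]
tcp_rot: [3.142, -0.0, 3.138]
contact_force: [0.0, 0.6, 0.5]
grip_width: 91.8
finger_force: 0.0
```

Request:
send_rows:
  offset:
    - [-0.16,-0.13,0.2]
    - [-0.16,-0.13,0.5]
    - [-0.16,-0.13,0.8]
    - [-0.16,-0.13,1]
    - [-0.16,-0.13,1]
  delta_rot:
    - [0,0,0]
    - [0,0,0]
    - [0,0,0]
    - [0,0,0]
    - [0,0,0]

```text
time: 6.65
tool_pos: [598.6, 44.4, 105.0]
tcp_rot: [3.141, -0.004, -3.141]
contact_force: [0.2, 0.3, 0.4]
grip_width: 91.8
finger_force: 0.0
```

Request:
send_rows:
  offset:
    - [0,0,0.12]
    - [0,0,0.12]
  delta_rot:
    - [0,0,0]
    - [0,0,0]

```text
time: 6.9
tool_pos: [600.0, 43.2, 92.1]
tcp_rot: [3.141, -0.001, -3.141]
contact_force: [0.3, -0.6, 0.4]
grip_width: 91.7
finger_force: 0.0
```

Request:
send_rows:
  offset:
    - [0,0,0]
    - [0,0,0]
    - [0,0,0]
    - [0,0,0]
    - [0,0,0]
    - [0,0,0]
  delta_rot:
    - [0,0,0]
    - [0,0,0]
    - [0,0,0]
    - [0,0,0]
    - [0,0,0]
    - [0,0,0]
  grip: 0

```text
time: 7.65
tool_pos: [600.5, 42.7, 92.4]
tcp_rot: [-3.142, 0.0, 3.141]
contact_force: [-0.1, -0.2, 1.6]
grip_width: 50.2
finger_force: 30.0
```

Request:
send_rows:
  offset:
    - [0,0,-0.1]
    - [0,0,-0.4]
    - [0,0,-0.7]
    - [0,0,-0.9]
    - [0,0,-0.9]
  delta_rot:
    - [0,0,0]
    - [0,0,0]
    - [0,0,0]
    - [0,0,0]
    - [0,0,0]

```text
time: 8.28
tool_pos: [601.5, 42.9, 202.9]
tcp_rot: [-3.142, 0.005, -3.141]
contact_force: [-0.4, 0.2, -1.0]
grip_width: 50.4
finger_force: 30.0
```

```bash
python3 - <<'E'
from h import *
st();a=snap("top","t1.png");b=snap("side","s1.png")
u=proj("top",(600,43,160)).astype(int);v=proj("side",(600,43,160)).astype(int);print(u,v)
f=lambda i,w:cv2.resize(i[w[1]-37:w[1]+37,w[0]-50:w[0]+50,::-1],None,fx=4,fy=4)
cv2.imwrite("pics/c1.png",np.hstack([f(a,u),f(b,v)]))
E
```

```text
t8.3 pos [601.5  42.9 202.9] rot [-3.1415  0.005  -3.1415] w50.4 ff 29.99983304645866 F [-0.4  0.2 -1. ] q [-0.06  0.5   1.34  0.    1.3  -1.63]
[282 232] [315 216]
```

View pics/c1.png

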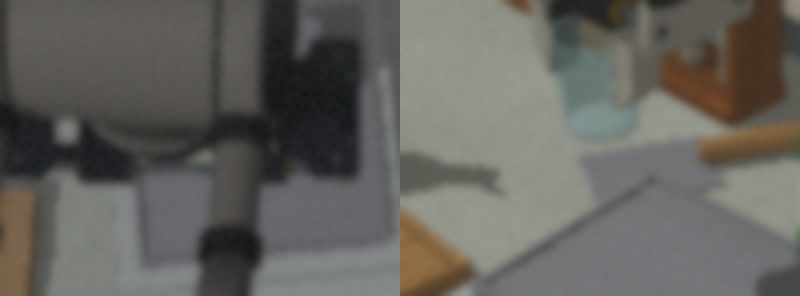

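Request:
send_rows:
  offset:
    - [0.05,-0.4,0]
    - [0.05,-0.8,0]
    - [0.05,-1,0]
  delta_rot:
    - [0,0,0]
    - [0,0,0]
    - [0,0,0]

```text
time: 8.75
tool_pos: [593.4, -79.3, 198.5]
tcp_rot: [3.141, -0.003, 3.14]
contact_force: [0.6, 0.2, -0.6]
grip_width: 50.3
finger_force: 30.0
```

Request:
send_rows:
  offset:
    - [0.05,-0.4,0]
    - [0.05,-0.8,0]
    - [0.05,-1,0]
  delta_rot:
    - [0,0,0]
    - [0,0,0]
    - [0,0,0]

```text
time: 9.12
tool_pos: [587.5, -199.2, 198.5]
tcp_rot: [3.14, -0.003, 3.14]
contact_force: [-0.5, 1.0, -0.4]
grip_width: 50.1
finger_force: 30.0
```

Request:
send_rows:
  offset:
    - [0.07,-0.4,0]
    - [0.07,-0.8,0]
    - [0.07,-1,0]
    - [0.07,-1,0]
  delta_rot:
    - [0,0,0]
    - [0,0,0]
    - [0,0,0]
    - [0,0,0]

```text
time: 9.62
tool_pos: [579.4, -318.1, 198.6]
tcp_rot: [3.14, -0.002, 3.139]
contact_force: [-0.3, 0.1, -0.3]
grip_width: 50.0
finger_force: 30.0
```

Request:
send_rows:
  offset:
    - [0,-0.16,0.2]
    - [0,-0.16,0.5]
    - [0,-0.16,0.8]
    - [0,-0.16,1]
    - [0,-0.16,1]
  delta_rot:
    - [0,0,0]
    - [0,0,0]
    - [0,0,0]
    - [0,0,0]
    - [0,0,0]

```text
time: 10.25
tool_pos: [579.0, -333.7, 77.7]
tcp_rot: [3.137, -0.005, -3.14]
contact_force: [0.8, -0.5, -0.2]
grip_width: 50.7
finger_force: 30.0
```

Request:
send_rows:
  offset:
    - [0,0,0.3]
    - [0,0,0.35]
    - [0,0,0.35]
  delta_rot:
    - [0,0,0]
    - [0,0,0]
    - [0,0,0]

```text
time: 10.62
tool_pos: [580.5, -336.1, 39.3]
tcp_rot: [-3.141, 0.001, -3.141]
contact_force: [0.0, -0.4, 0.4]
grip_width: 50.0
finger_force: 30.0
```

Request:
send_rows:
  offset:
    - [0,0,0.03]
    - [0,0,0.055]
    - [0,0,0.055]
    - [0,0,0.055]
  delta_rot:
    - [0,0,0]
    - [0,0,0]
    - [0,0,0]
    - [0,0,0]

```text
time: 11.12
tool_pos: [580.1, -336.4, 31.9]
tcp_rot: [-3.142, 0.0, 3.142]
contact_force: [0.8, 0.3, -0.6]
grip_width: 49.9
finger_force: 30.0
```

Request:
send_rows:
  offset:
    - [0,0,0.015]
    - [0,0,0.015]
    - [0,0,0.015]
  delta_rot:
    - [0,0,0]
    - [0,0,0]
    - [0,0,0]

```text
time: 11.5
tool_pos: [580.3, -336.6, 30.4]
tcp_rot: [-3.141, 0.001, 3.142]
contact_force: [-0.2, 0.4, 4.6]
grip_width: 50.2
finger_force: 30.0
```

Request:
send_rows:
  offset:
    - [0,0,0]
    - [0,0,0]
    - [0,0,0]
    - [0,0,0]
    - [0,0,0]
    - [0,0,0]
  delta_rot:
    - [0,0,0]
    - [0,0,0]
    - [0,0,0]
    - [0,0,0]
    - [0,0,0]
    - [0,0,0]
  grip: 1

```text
time: 12.25
tool_pos: [580.0, -336.3, 29.9]
tcp_rot: [3.141, 0.0, 3.142]
contact_force: [-1.3, 0.5, -0.2]
grip_width: 91.8
finger_force: 0.0
```

Request:
send_rows:
  offset:
    - [0,0,-0.2]
    - [0,0,-0.6]
    - [0,0,-1]
    - [0,0,-1]
  delta_rot:
    - [0,0,0]
    - [0,0,0]
    - [0,0,0]
    - [0,0,0]

```text
time: 12.75
tool_pos: [582.0, -337.8, 155.1]
tcp_rot: [-3.136, 0.008, -3.141]
contact_force: [0.6, -0.2, -0.3]
grip_width: 91.5
finger_force: 0.0
```

Request:
send_rows:
  offset:
    - [0,0.3,-0.4]
    - [0,0.6,-0.6]
    - [0,1,-0.6]
    - [0,1,-0.6]
  delta_rot:
    - [0,0,0]
    - [0,0,0]
    - [0,0,0]
    - [0,0,0]
  grip: 0

```text
time: 13.25
tool_pos: [579.9, -213.1, 221.6]
tcp_rot: [3.14, -0.001, -3.138]
contact_force: [0.7, -0.6, -0.3]
grip_width: 56.5
finger_force: 0.0
```

Request:
send_rows:
  offset:
    - [0,0.5,0]
    - [0,1,0]
    - [0,1,0]
  delta_rot:
    - [0,0,0]
    - [0,0,0]
    - [0,0,0]

```text
time: 13.62
tool_pos: [579.7, -93.2, 221.1]
tcp_rot: [3.14, -0.002, -3.137]
contact_force: [0.6, -1.1, -0.3]
grip_width: 26.3
finger_force: 0.0
```

Request:
send_rows:
  offset:
    - [0,0.5,0]
    - [0,1,0]
    - [0,1,0]
  delta_rot:
    - [0,0,0]
    - [0,0,0]
    - [0,0,0]

```text
time: 14.0
tool_pos: [579.9, 25.9, 221.2]
tcp_rot: [3.141, -0.001, -3.138]
contact_force: [-0.3, -0.8, 0.9]
grip_width: 1.1
finger_force: 0.0
```

```bash
python3 - <<'E'
from h import *
st();a=snap("top","t2.png");b=snap("side","s2.png")
M=masks("beaker",(580,-336,34));print([(c,fit([(c,m)],lambda v:[cyl(*v,4,64,26)],(580,-336),(5,5))) for c,m in M])
f=lambda i,c:(lambda w:cv2.resize(i[w[1]-37:w[1]+37,w[0]-50:w[0]+50,::-1],None,fx=4,fy=4))(proj(c,(540,-300,30)).astype(int))
cv2.imwrite("pics/c2.png",np.hstack([f(a,"top"),f(b,"side")]))
E
```

```text
t14.0 pos [579.9  25.9 221.2] rot [ 3.1411e+00 -1.0000e-03 -3.1376e+00] w1.1 ff 0.0 F [-0.3 -0.8  0.9] q [-0.09  0.45  1.37  0.    1.32 -1.66]
[('top', (array([ 579.71191406, -341.81542969]), np.float64(0.2962830003254487))), ('side', (array([ 586.06201172, -333.96386719]), np.float64(0.22251591832858972)))]
```

View pics/c2.png

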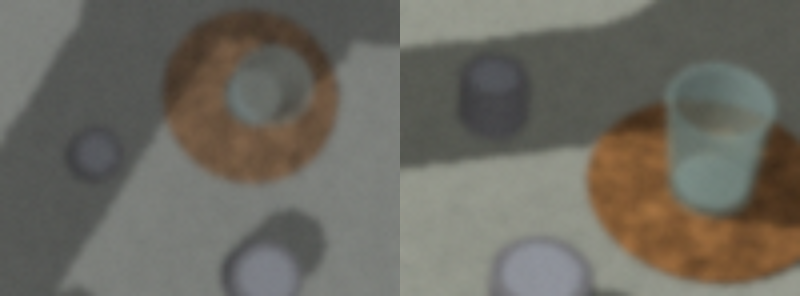

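Request:
send_rows:
  offset:
    - [0.04,0.5,0]
    - [0.04,1,0]
    - [0.04,1,0]
  delta_rot:
    - [0,0,0]
    - [0,0,0]
    - [0,0,0]

```text
time: 14.58
tool_pos: [575.2, 145.5, 221.6]
tcp_rot: [3.141, -0.0, -3.139]
contact_force: [0.7, 0.3, -0.5]
grip_width: 0.4
finger_force: 0.0
```

Request:
send_rows:
  offset:
    - [0.04,0.5,0]
    - [0.04,1,0]
    - [0.04,1,0]
  delta_rot:
    - [0,0,0]
    - [0,0,0]
    - [0,0,0]

```text
time: 14.95
tool_pos: [570.6, 265.1, 221.3]
tcp_rot: [3.141, -0.0, -3.139]
contact_force: [0.8, -1.7, -0.4]
grip_width: 0.3
finger_force: 0.0
```

Request:
send_rows:
  offset:
    - [0.04,0.5,0]
    - [0.04,0.89,0]
    - [0.04,0.89,0.2]
    - [0.04,0.89,0.42]
    - [0.04,0.89,0.42]
  delta_rot:
    - [0,0,0]
    - [0,0,0]
    - [0,0,0]
    - [0,0,0]
    - [0,0,0]

```text
time: 15.58
tool_pos: [565.8, 367.3, 169.0]
tcp_rot: [-3.139, -0.005, 3.139]
contact_force: [-0.6, -0.8, 1.0]
grip_width: 0.3
finger_force: 0.0
```

Request:
send_rows:
  offset:
    - [0,0,0.05]
    - [0,0,0.1]
    - [0,0,0.13]
    - [0,0,0.13]
  delta_rot:
    - [0,0,0]
    - [0,0,0]
    - [0,0,0]
    - [0,0,0]

```text
time: 16.08
tool_pos: [565.9, 370.2, 156.3]
tcp_rot: [-3.141, 0.001, -3.142]
contact_force: [0.6, -1.6, 1.5]
grip_width: 0.4
finger_force: 1.1
```

Request:
send_rows:
  offset:
    - [0,0,0.03]
    - [0,0,0.055]
    - [0,0,0.055]
  delta_rot:
    - [0,0,0]
    - [0,0,0]
    - [0,0,0]

```text
time: 16.45
tool_pos: [566.0, 370.4, 150.5]
tcp_rot: [3.141, 0.002, -3.142]
contact_force: [-0.1, -2.6, 6.7]
grip_width: 0.5
finger_force: 3.4
```

Request:
send_rows:
  offset:
    - [0,0,0.015]
    - [0,0,0.02]
    - [0,0,0.02]
  delta_rot:
    - [0,0,0]
    - [0,0,0]
    - [0,0,0]

```text
time: 16.82
tool_pos: [566.1, 370.5, 150.1]
tcp_rot: [3.14, 0.003, -3.141]
contact_force: [-4.2, -4.6, 16.3]
grip_width: 0.4
finger_force: 8.1
```

Request:
send_rows:
  offset:
    - [0,0,-0.3]
    - [0,0,-0.6]
    - [0,0,-0.6]
    - [0,0,-0.6]
  delta_rot:
    - [0,0,0]
    - [0,0,0]
    - [0,0,0]
    - [0,0,0]
  grip: 1

```text
time: 17.32
tool_pos: [565.1, 370.4, 217.8]
tcp_rot: [-3.141, -0.002, -3.141]
contact_force: [-0.4, 0.1, -0.4]
grip_width: 35.5
finger_force: 0.0
```

Request:
send_rows:
  offset:
    - [0.5,-0.7,-0.1]
    - [1,-1,-0.1]
    - [1,-1,-0.1]
  delta_rot:
    - [0,0,0]
    - [0,0,0]
    - [0,0,0]

```text
time: 17.7
tool_pos: [443.0, 248.7, 229.2]
tcp_rot: [-3.14, -0.003, 3.141]
contact_force: [0.8, 0.4, 0.1]
grip_width: 66.3
finger_force: 0.0
```

Request:
send_rows:
  offset:
    - [0,-0.5,0]
    - [0,-1,0]
    - [0,-1,0]
  delta_rot:
    - [0,0,0]
    - [0,0,0]
    - [0,0,0]

```text
time: 18.08
tool_pos: [444.8, 127.1, 229.7]
tcp_rot: [-3.141, -0.003, 3.136]
contact_force: [-0.6, 0.8, -0.4]
grip_width: 90.7
finger_force: 0.0
```

Request:
send_rows:
  offset:
    - [0,-0.5,0]
    - [0,-1,0]
    - [0,-1,0]
  delta_rot:
    - [0,0,0]
    - [0,0,0]
    - [0,0,0]

```text
time: 18.45
tool_pos: [445.4, 8.0, 229.8]
tcp_rot: [3.142, -0.002, 3.136]
contact_force: [-0.3, 1.1, -0.2]
grip_width: 91.8
finger_force: 0.0
```

```bash
cat > w.py <<'E'
from h import *
import sys
np.set_printoptions(precision=1,suppress=True)
st()
def weights(ps,z=0):
    snap("top","tmp_t.png");snap("side","tmp_s.png")
    for c in("top","side"):
        for q in finder.silhouettes("weight1",c):
            m=q["region"];
            if m.sum()==0: continue
            uv=np.argwhere(m)[:,::-1].mean(0);print(c,round(q["confidence"],2),m.sum(),uv,at_z(c,uv,z+15)[:2])
    for k,p in ps:
        M=masks("weight1",(*p,z+15),12);r,h=SZ[k]
        if M:
            v,f=fit(M,lambda v:[cyl(*v,z,z+h,r)],p,(8,8));print(k,p,"->",v,round(f,2),[c for c,_ in M])
        else: print(k,p,"none")
if __name__=="__main__":
    weights(((3,(457,-338)),(2,(412,-196)),(1,(538,-229))))
E
python3 w.py
```

```text
t18.4 pos [445.4   8.  229.8] rot [ 3.1 -0.   3.1] w91.8 ff 0.0 F [-0.3  1.1 -0.2] q [-0.1  0.2  1.7 -0.   1.2 -1.7]
top 0.74 173 [388.7 264. ] [ 537.  -231.5]
top 0.68 342 [430.  294.1] [ 457.  -340.2]
top 0.56 193 [376.  311.2] [ 411.5 -195.9]
side 0.96 710 [391.8 388.4] [ 460.6 -333.6]
side 0.84 448 [323. 360.] [ 412.5 -193.4]
side 0.82 343 [380. 338.] [ 538.8 -227.7]
3 (457, -338) -> [ 458.6 -335.7] 0.12 ['top', 'side']
2 (412, -196) -> [ 411.5 -194.3] 0.15 ['top', 'side']
1 (538, -229) -> [ 536.8 -229.6] 0.16 ['top', 'side']
```

Request:
send_rows:
  offset:
    - [-0.35,-0.5,0]
    - [-0.76,-1,0]
    - [-0.76,-1,0]
  delta_rot:
    - [0,0,0]
    - [0,0,0]
    - [0,0,0]

```text
time: 19.32
tool_pos: [538.3, -111.8, 230.5]
tcp_rot: [-3.141, 0.0, 3.14]
contact_force: [0.3, 0.4, -0.3]
grip_width: 91.8
finger_force: 0.0
```

Request:
send_rows:
  offset:
    - [0,-0.5,0.2]
    - [0,-0.98,0.5]
    - [0,-0.98,0.7]
    - [0,-0.98,0.7]
  delta_rot:
    - [0,0,0]
    - [0,0,0]
    - [0,0,0]
    - [0,0,0]

```text
time: 19.82
tool_pos: [535.5, -226.9, 144.6]
tcp_rot: [3.139, -0.004, 3.14]
contact_force: [0.0, -0.8, 0.1]
grip_width: 92.2
finger_force: 0.0
```

Request:
send_rows:
  offset:
    - [0,0,0.4]
    - [0,0,0.8]
    - [0,0,1]
    - [0,0,1]
    - [0,0,1]
  delta_rot:
    - [0,0,0]
    - [0,0,0]
    - [0,0,0]
    - [0,0,0]
    - [0,0,0]

```text
time: 20.45
tool_pos: [538.3, -227.2, 29.0]
tcp_rot: [-3.14, 0.003, -3.141]
contact_force: [0.7, 0.3, 0.3]
grip_width: 91.7
finger_force: 0.0
```

Request:
send_rows:
  offset:
    - [0,-0.01,0.1]
    - [0,-0.01,0.17]
    - [0,-0.01,0.17]
  delta_rot:
    - [0,0,0]
    - [0,0,0]
    - [0,0,0]

```text
time: 20.82
tool_pos: [536.3, -228.1, 5.7]
tcp_rot: [3.141, -0.001, 3.141]
contact_force: [-0.7, 0.3, -0.4]
grip_width: 91.7
finger_force: 0.0
```

Request:
send_rows:
  offset:
    - [0,0,0]
    - [0,0,0]
    - [0,0,0]
    - [0,0,0]
    - [0,0,0]
    - [0,0,0]
    - [0,0,0]
    - [0,0,0]
  delta_rot:
    - [0,0,0]
    - [0,0,0]
    - [0,0,0]
    - [0,0,0]
    - [0,0,0]
    - [0,0,0]
    - [0,0,0]
    - [0,0,0]
  grip: 0

```text
time: 21.82
tool_pos: [536.9, -228.4, 6.5]
tcp_rot: [3.142, 0.0, 3.142]
contact_force: [-0.2, 0.3, -0.1]
grip_width: 35.1
finger_force: 30.0
```

Request:
send_rows:
  offset:
    - [0,0,-0.2]
    - [0,0,-0.5]
    - [0,0,-1]
    - [0,0,-1]
  delta_rot:
    - [0,0,0]
    - [0,0,0]
    - [0,0,0]
    - [0,0,0]

```text
time: 22.32
tool_pos: [539.3, -229.7, 131.1]
tcp_rot: [-3.137, 0.008, -3.141]
contact_force: [0.3, 0.1, -2.5]
grip_width: 35.3
finger_force: 30.0
```

Request:
send_rows:
  offset:
    - [-0.2,0.4,-0.15]
    - [-0.4,0.8,-0.3]
    - [-0.5,1,-0.3]
    - [-0.5,1,-0.3]
  delta_rot:
    - [0,0,0]
    - [0,0,0]
    - [0,0,0]
    - [0,0,0]

```text
time: 22.82
tool_pos: [596.6, -106.1, 160.8]
tcp_rot: [3.14, -0.002, -3.138]
contact_force: [0.0, 0.6, -2.2]
grip_width: 35.4
finger_force: 30.0
```

Request:
send_rows:
  offset:
    - [-0.3,0.4,0]
    - [-0.5,0.8,0]
    - [-0.65,1,0]
    - [-0.65,1,0]
  delta_rot:
    - [0,0,0]
    - [0,0,0]
    - [0,0,0]
    - [0,0,0]

```text
time: 23.32
tool_pos: [674.7, 12.7, 160.3]
tcp_rot: [3.141, -0.003, -3.14]
contact_force: [-0.6, -0.4, -3.1]
grip_width: 35.5
finger_force: 30.0
```

Request:
send_rows:
  offset:
    - [0,0.14,0.1]
    - [0,0.14,0.3]
    - [0,0.14,0.5]
    - [0,0.14,0.6]
    - [0,0.14,0.6]
  delta_rot:
    - [0,0,0]
    - [0,0,0]
    - [0,0,0]
    - [0,0,0]
    - [0,0,0]

```text
time: 23.95
tool_pos: [673.9, 28.1, 89.2]
tcp_rot: [3.141, -0.003, 3.141]
contact_force: [-0.1, -0.1, -2.0]
grip_width: 35.1
finger_force: 30.0
```

Request:
send_rows:
  offset:
    - [0,0,0.06]
    - [0,0,0.1]
    - [0,0,0.125]
    - [0,0,0.125]
    - [0,0,0.125]
  delta_rot:
    - [0,0,0]
    - [0,0,0]
    - [0,0,0]
    - [0,0,0]
    - [0,0,0]

```text
time: 24.58
tool_pos: [675.0, 28.4, 75.7]
tcp_rot: [3.142, 0.0, 3.142]
contact_force: [0.0, -0.4, -1.8]
grip_width: 35.3
finger_force: 30.0
```

Request:
send_rows:
  offset:
    - [0,0,0.02]
    - [0,0,0.03]
    - [0,0,0.03]
  delta_rot:
    - [0,0,0]
    - [0,0,0]
    - [0,0,0]

```text
time: 24.95
tool_pos: [674.9, 28.4, 72.5]
tcp_rot: [3.142, 0.0, 3.142]
contact_force: [-2.4, -0.3, 2.8]
grip_width: 35.4
finger_force: 30.0
```

Request:
send_rows:
  offset:
    - [0,0,0]
    - [0,0,0]
    - [0,0,0]
    - [0,0,0]
    - [0,0,0]
    - [0,0,0]
  delta_rot:
    - [0,0,0]
    - [0,0,0]
    - [0,0,0]
    - [0,0,0]
    - [0,0,0]
    - [0,0,0]
  grip: 1

```text
time: 25.7
tool_pos: [674.8, 28.4, 71.9]
tcp_rot: [3.142, 0.0, 3.142]
contact_force: [-0.0, -0.1, 0.2]
grip_width: 89.6
finger_force: 0.0
```

Request:
send_rows:
  offset:
    - [0,0,-0.2]
    - [0,0,-0.6]
    - [0,0,-0.85]
    - [0,0,-0.85]
  delta_rot:
    - [0,0,0]
    - [0,0,0]
    - [0,0,0]
    - [0,0,0]

```text
time: 26.2
tool_pos: [676.2, 28.4, 177.0]
tcp_rot: [-3.141, 0.006, -3.142]
contact_force: [-0.0, 0.6, -1.0]
grip_width: 91.7
finger_force: 0.0
```

Request:
send_rows:
  offset:
    - [0.5,-0.5,0]
    - [1,-1,0]
    - [1,-1,0]
  delta_rot:
    - [0,0,0]
    - [0,0,0]
    - [0,0,0]

```text
time: 26.58
tool_pos: [552.2, -92.7, 172.3]
tcp_rot: [3.141, -0.003, 3.141]
contact_force: [0.7, -0.7, 0.3]
grip_width: 91.7
finger_force: 0.0
```

```bash
python3 w.py
```

```text
t26.6 pos [552.2 -92.7 172.3] rot [ 3.1 -0.   3.1] w91.7 ff 0.0 F [ 0.7 -0.7  0.3] q [-0.3  0.5  1.5 -0.   1.2 -1.9]
top 0.82 311 [430.1 294.4] [ 456.4 -340.4]
top 0.67 170 [376.3 311.7] [ 410.1 -196.7]
top 0.53 170 [291.1 207.9] [689.5  32.4]
side 0.94 445 [322.9 360. ] [ 412.3 -193.3]
side 0.76 701 [391.9 388.4] [ 460.8 -333.7]
side 0.53 142 [341.8 236.1] [731.8  96.4]
side 0.26 933 [516.7 374.5] [ 660.7 -472. ]
3 (457, -338) -> [ 456.5 -338.3] 0.13 ['top', 'side']
2 (412, -196) -> [ 411.7 -194. ] 0.23 ['top', 'side']
1 (538, -229) none
```

Request:
send_rows:
  offset:
    - [0.4,-0.4,0]
    - [0.8,-0.8,0]
    - [0.9,-0.86,0.2]
    - [0.9,-0.86,0.4]
    - [0.9,-0.86,0.4]
  delta_rot:
    - [0,0,0]
    - [0,0,0]
    - [0,0,0]
    - [0,0,0]
    - [0,0,0]

```text
time: 27.7
tool_pos: [446.1, -194.2, 124.7]
tcp_rot: [3.14, -0.003, 3.142]
contact_force: [0.8, 0.2, -0.2]
grip_width: 92.0
finger_force: 0.0
```

Request:
send_rows:
  offset:
    - [0.29,0,0.1]
    - [0.29,0,0.4]
    - [0.29,0,0.7]
    - [0.29,0,0.82]
    - [0.29,0,0.82]
  delta_rot:
    - [0,0,0]
    - [0,0,0]
    - [0,0,0]
    - [0,0,0]
    - [0,0,0]

```text
time: 28.32
tool_pos: [412.5, -194.4, 27.4]
tcp_rot: [3.141, -0.001, -3.14]
contact_force: [0.2, -0.1, -0.6]
grip_width: 91.6
finger_force: 0.0
```

Request:
send_rows:
  offset:
    - [0,0,0.1]
    - [0,0,0.16]
    - [0,0,0.16]
  delta_rot:
    - [0,0,0]
    - [0,0,0]
    - [0,0,0]

```text
time: 28.7
tool_pos: [411.9, -194.6, 8.0]
tcp_rot: [3.141, -0.001, -3.142]
contact_force: [0.6, 0.4, -0.6]
grip_width: 91.8
finger_force: 0.0
```

Request:
send_rows:
  offset:
    - [0,0,0]
    - [0,0,0]
    - [0,0,0]
    - [0,0,0]
    - [0,0,0]
    - [0,0,0]
    - [0,0,0]
    - [0,0,0]
  delta_rot:
    - [0,0,0]
    - [0,0,0]
    - [0,0,0]
    - [0,0,0]
    - [0,0,0]
    - [0,0,0]
    - [0,0,0]
    - [0,0,0]
  grip: 0

```text
time: 29.7
tool_pos: [412.1, -194.8, 8.3]
tcp_rot: [3.142, 0.0, 3.142]
contact_force: [-0.5, -0.9, 0.2]
grip_width: 39.2
finger_force: 30.0
```

Request:
send_rows:
  offset:
    - [0,0,-0.2]
    - [0,0,-0.5]
    - [0,0,-1]
    - [0,0,-1]
  delta_rot:
    - [0,0,0]
    - [0,0,0]
    - [0,0,0]
    - [0,0,0]

```text
time: 30.2
tool_pos: [414.1, -196.1, 131.8]
tcp_rot: [-3.137, 0.007, -3.141]
contact_force: [-0.1, 0.3, -3.1]
grip_width: 39.3
finger_force: 30.0
```

Request:
send_rows:
  offset:
    - [-0.4,0.4,-0.3]
    - [-0.8,0.8,-0.3]
    - [-0.9,0.9,-0.3]
    - [-0.9,0.9,-0.3]
  delta_rot:
    - [0,0,0]
    - [0,0,0]
    - [0,0,0]
    - [0,0,0]

```text
time: 30.7
tool_pos: [520.4, -84.7, 162.4]
tcp_rot: [3.14, -0.002, -3.138]
contact_force: [0.9, 0.2, -3.8]
grip_width: 39.5
finger_force: 30.0
```

Request:
send_rows:
  offset:
    - [-0.4,0.4,0]
    - [-0.8,0.8,0]
    - [-0.86,0.92,0]
    - [-0.86,0.92,0.2]
    - [-0.86,0.92,0.4]
    - [-0.86,0.92,0.6]
    - [-0.86,0.92,0.6]
  delta_rot:
    - [0,0,0]
    - [0,0,0]
    - [0,0,0]
    - [0,0,0]
    - [0,0,0]
    - [0,0,0]
    - [0,0,0]

```text
time: 31.58
tool_pos: [620.5, 22.9, 88.9]
tcp_rot: [3.141, -0.008, 3.141]
contact_force: [0.1, -0.2, -2.7]
grip_width: 39.2
finger_force: 30.0
```

Request:
send_rows:
  offset:
    - [0,0,0.04]
    - [0,0,0.08]
    - [0,0,0.12]
    - [0,0,0.12]
    - [0,0,0.12]
  delta_rot:
    - [0,0,0]
    - [0,0,0]
    - [0,0,0]
    - [0,0,0]
    - [0,0,0]

```text
time: 32.2
tool_pos: [623.3, 23.6, 78.1]
tcp_rot: [3.142, 0.0, -3.142]
contact_force: [-0.4, -0.0, -3.3]
grip_width: 39.1
finger_force: 30.0
```

Request:
send_rows:
  offset:
    - [0,0,0.02]
    - [0,0,0.04]
    - [0,0,0.04]
  delta_rot:
    - [0,0,0]
    - [0,0,0]
    - [0,0,0]

```text
time: 32.58
tool_pos: [623.4, 23.6, 74.3]
tcp_rot: [-3.142, 0.001, -3.142]
contact_force: [-2.8, 0.7, 4.9]
grip_width: 39.5
finger_force: 30.0
```

Request:
send_rows:
  offset:
    - [0,0,0]
    - [0,0,0]
    - [0,0,0]
    - [0,0,0]
    - [0,0,0]
    - [0,0,0]
  delta_rot:
    - [0,0,0]
    - [0,0,0]
    - [0,0,0]
    - [0,0,0]
    - [0,0,0]
    - [0,0,0]
  grip: 1

```text
time: 33.33
tool_pos: [623.2, 23.6, 73.1]
tcp_rot: [3.141, 0.0, 3.142]
contact_force: [0.1, 0.5, -0.1]
grip_width: 90.7
finger_force: 0.0
```

Request:
send_rows:
  offset:
    - [0,0,-0.2]
    - [0,0,-0.6]
    - [0,0,-0.85]
    - [0,0,-0.85]
  delta_rot:
    - [0,0,0]
    - [0,0,0]
    - [0,0,0]
    - [0,0,0]

```text
time: 33.83
tool_pos: [624.7, 23.5, 178.0]
tcp_rot: [-3.141, 0.006, 3.142]
contact_force: [-0.1, -1.1, -0.6]
grip_width: 91.8
finger_force: 0.0
```

Request:
send_rows:
  offset:
    - [0.5,-0.5,0]
    - [0.7,-1,0]
    - [0.7,-1,0]
    - [0.7,-1,0]
  delta_rot:
    - [0,0,0]
    - [0,0,0]
    - [0,0,0]
    - [0,0,0]

```text
time: 34.33
tool_pos: [538.0, -97.6, 174.1]
tcp_rot: [3.141, -0.002, 3.139]
contact_force: [0.2, 1.1, -0.2]
grip_width: 91.7
finger_force: 0.0
```

```bash
python3 w.py
```

```text
t34.3 pos [538.  -97.6 174.1] rot [ 3.1 -0.   3.1] w91.7 ff 0.0 F [ 0.2  1.1 -0.2] q [-0.3  0.4  1.5  0.   1.2 -1.9]
top 0.68 328 [430.7 294.4] [ 456.4 -342. ]
top 0.67 203 [292.7 228.5] [632.7  27.3]
top 0.63 168 [291.4 207.8] [689.9  31.6]
side 0.96 726 [391.8 388.5] [ 460.6 -333.8]
side 0.56 39 [339.7 237.8] [722.6  94.6]
side 0.49 275 [328.2 243.1] [685.   97.3]
3 (457, -338) -> [ 456.2 -338.2] 0.15 ['top', 'side']
2 (412, -196) none
1 (538, -229) none
```

Request:
send_rows:
  offset:
    - [0.3,-0.5,0]
    - [0.68,-1,0]
    - [0.68,-1,0]
  delta_rot:
    - [0,0,0]
    - [0,0,0]
    - [0,0,0]

```text
time: 35.2
tool_pos: [455.9, -218.4, 175.2]
tcp_rot: [-3.141, -0.0, 3.139]
contact_force: [1.4, -1.0, -0.2]
grip_width: 91.8
finger_force: 0.0
```

Request:
send_rows:
  offset:
    - [0,-0.5,0]
    - [0,-1,0.2]
    - [0,-1,0.4]
    - [0,-1,0.4]
  delta_rot:
    - [0,0,0]
    - [0,0,0]
    - [0,0,0]
    - [0,0,0]

```text
time: 35.7
tool_pos: [456.5, -335.9, 125.1]
tcp_rot: [3.138, -0.003, 3.14]
contact_force: [0.1, 0.2, 0.3]
grip_width: 91.8
finger_force: 0.0
```

Request:
send_rows:
  offset:
    - [0,0,0.3]
    - [0,0,0.6]
    - [0,0,0.82]
    - [0,0,0.82]
  delta_rot:
    - [0,0,0]
    - [0,0,0]
    - [0,0,0]
    - [0,0,0]

```text
time: 36.2
tool_pos: [457.4, -335.0, 28.2]
tcp_rot: [3.14, -0.002, -3.14]
contact_force: [-0.2, 0.8, 0.1]
grip_width: 91.7
finger_force: 0.0
```

Request:
send_rows:
  offset:
    - [0,0,0.08]
    - [0,0,0.16]
    - [0,0,0.16]
  delta_rot:
    - [0,0,0]
    - [0,0,0]
    - [0,0,0]

```text
time: 36.58
tool_pos: [457.5, -336.1, 9.2]
tcp_rot: [3.141, -0.0, -3.142]
contact_force: [0.6, 0.3, 0.1]
grip_width: 91.8
finger_force: 0.0
```

Request:
send_rows:
  offset:
    - [0,0,0]
    - [0,0,0]
    - [0,0,0]
    - [0,0,0]
    - [0,0,0]
    - [0,0,0]
    - [0,0,0]
    - [0,0,0]
  delta_rot:
    - [0,0,0]
    - [0,0,0]
    - [0,0,0]
    - [0,0,0]
    - [0,0,0]
    - [0,0,0]
    - [0,0,0]
    - [0,0,0]
  grip: 0

```text
time: 37.58
tool_pos: [457.7, -336.6, 9.5]
tcp_rot: [-3.141, 0.0, 3.142]
contact_force: [1.1, -1.1, 0.0]
grip_width: 47.4
finger_force: 30.0
```

Request:
send_rows:
  offset:
    - [0,0,-0.2]
    - [0,0,-0.5]
    - [0,0,-1]
    - [0,0,-1]
  delta_rot:
    - [0,0,0]
    - [0,0,0]
    - [0,0,0]
    - [0,0,0]

```text
time: 38.08
tool_pos: [459.4, -337.8, 133.6]
tcp_rot: [-3.136, 0.006, -3.141]
contact_force: [0.1, -0.1, -5.5]
grip_width: 47.6
finger_force: 30.0
```

Request:
send_rows:
  offset:
    - [-0.15,0.4,-0.3]
    - [-0.3,0.8,-0.3]
    - [-0.35,0.9,-0.3]
    - [-0.35,0.9,-0.3]
  delta_rot:
    - [0,0,0]
    - [0,0,0]
    - [0,0,0]
    - [0,0,0]

```text
time: 38.58
tool_pos: [499.1, -227.3, 163.9]
tcp_rot: [3.14, -0.003, -3.14]
contact_force: [0.9, -0.1, -5.5]
grip_width: 47.3
finger_force: 30.0
```

Request:
send_rows:
  offset:
    - [-0.15,0.4,0]
    - [-0.3,0.8,0]
    - [-0.35,0.9,0]
    - [-0.35,0.9,0]
  delta_rot:
    - [0,0,0]
    - [0,0,0]
    - [0,0,0]
    - [0,0,0]

```text
time: 39.08
tool_pos: [541.4, -120.9, 164.7]
tcp_rot: [-3.142, -0.001, -3.141]
contact_force: [-0.4, -0.3, -4.3]
grip_width: 47.4
finger_force: 30.0
```

Request:
send_rows:
  offset:
    - [-0.15,0.4,0]
    - [-0.33,0.82,0]
    - [-0.33,0.82,0.2]
    - [-0.33,0.82,0.4]
    - [-0.33,0.82,0.6]
    - [-0.33,0.82,0.6]
  delta_rot:
    - [0,0,0]
    - [0,0,0]
    - [0,0,0]
    - [0,0,0]
    - [0,0,0]
    - [0,0,0]

```text
time: 39.83
tool_pos: [579.6, -23.8, 91.4]
tcp_rot: [3.141, -0.005, 3.14]
contact_force: [0.1, -0.7, -4.0]
grip_width: 47.5
finger_force: 30.0
```

Request:
send_rows:
  offset:
    - [0,0,0.04]
    - [0,0,0.08]
    - [0,0,0.12]
    - [0,0,0.12]
    - [0,0,0.12]
  delta_rot:
    - [0,0,0]
    - [0,0,0]
    - [0,0,0]
    - [0,0,0]
    - [0,0,0]

```text
time: 40.45
tool_pos: [581.3, -21.9, 79.3]
tcp_rot: [3.142, 0.0, -3.141]
contact_force: [0.4, 0.1, -4.8]
grip_width: 47.7
finger_force: 30.0
```

Request:
send_rows:
  offset:
    - [0,0,0.02]
    - [0,0,0.035]
    - [0,0,0.04]
  delta_rot:
    - [0,0,0]
    - [0,0,0]
    - [0,0,0]

```text
time: 40.83
tool_pos: [581.3, -21.9, 75.5]
tcp_rot: [-3.142, 0.001, -3.141]
contact_force: [-4.0, 0.6, 8.2]
grip_width: 47.3
finger_force: 30.0
```

Request:
send_rows:
  offset:
    - [0,0,0]
    - [0,0,0]
    - [0,0,0]
    - [0,0,0]
    - [0,0,0]
    - [0,0,0]
  delta_rot:
    - [0,0,0]
    - [0,0,0]
    - [0,0,0]
    - [0,0,0]
    - [0,0,0]
    - [0,0,0]
  grip: 0.8

```text
time: 41.58
tool_pos: [581.2, -22.0, 74.3]
tcp_rot: [3.141, 0.0, 3.142]
contact_force: [0.1, -0.6, 0.9]
grip_width: 73.8
finger_force: 0.0
```

Request:
send_rows:
  offset:
    - [0,0,-0.2]
    - [0,0,-0.6]
    - [0,0,-1]
    - [0,0,-1]
  delta_rot:
    - [0,0,0]
    - [0,0,0]
    - [0,0,0]
    - [0,0,0]

```text
time: 42.08
tool_pos: [583.4, -22.3, 198.7]
tcp_rot: [-3.14, 0.009, -3.142]
contact_force: [0.3, -0.1, -0.1]
grip_width: 73.4
finger_force: 0.0
```

Request:
send_rows:
  offset:
    - [0.5,0.5,0]
    - [1,1,0]
    - [1,1,0]
    - [1,1,0]
  delta_rot:
    - [0,0,0]
    - [0,0,0]
    - [0,0,0]
    - [0,0,0]

```text
time: 42.58
tool_pos: [458.8, 99.8, 193.8]
tcp_rot: [3.141, -0.002, -3.138]
contact_force: [1.2, -0.0, -0.2]
grip_width: 73.6
finger_force: 0.0
```

Request:
send_rows:
  offset:
    - [0,0.5,0]
    - [0,1,0]
    - [0,1,0]
    - [0,1,0]
  delta_rot:
    - [0,0,0]
    - [0,0,0]
    - [0,0,0]
    - [0,0,0]

```text
time: 43.08
tool_pos: [461.5, 217.4, 193.6]
tcp_rot: [-3.141, -0.001, -3.141]
contact_force: [0.9, 0.1, 0.1]
grip_width: 73.1
finger_force: 0.0
```

```bash
python3 - <<'E'
from w import *
weights(((1,(675,28)),(2,(623.5,23.6)),(4,(581.5,-22))),66)
a=cv2.imread("pics/tmp_t.png");b=cv2.imread("pics/tmp_s.png")
f=lambda i,c:(lambda w:cv2.resize(i[w[1]-37:w[1]+37,w[0]-50:w[0]+50],None,fx=4,fy=4))(proj(c,(580,0,60)).astype(int))
cv2.imwrite("pics/c3.png",np.hstack([f(a,"top"),f(b,"side")]));print(proj("top",(580,0,60)),proj("side",(580,0,60)))
E
```

```text
t43.1 pos [461.5 217.4 193.6] rot [-3.1 -0.  -3.1] w73.1 ff 0.0 F [0.9 0.1 0.1] q [ 0.3  0.3  1.6 -0.   1.2 -1.3]
top 0.86 291 [310.3 244.7] [580.3 -22.6]
top 0.71 207 [292.6 228.4] [622.4  23. ]
top 0.54 183 [291.5 207.6] [676.7  26.6]
side 0.79 193 [328.1 240.4] [631.6  35.8]
side 0.52 227 [343.7 233.5] [678.3  31.4]
1 (675, 28) -> [677.3  28.6] 0.21 ['top', 'side']
2 (623.5, 23.6) -> [623.5  24.2] 0.51 ['top', 'side']
4 (581.5, -22) -> [580.2 -21.9] 0.17 ['top']
[301.8 245.8] [321.9 263.1]
```

View pics/c3.png

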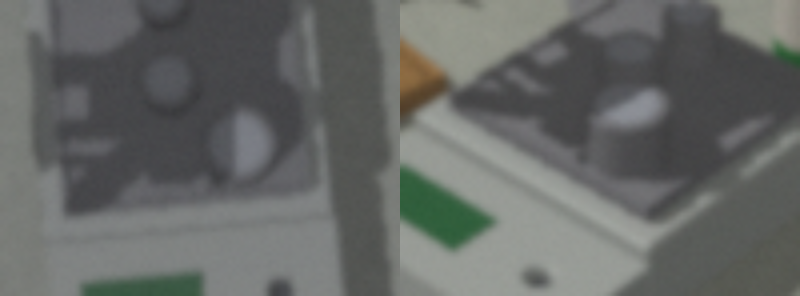

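Request:
send_rows:
  offset:
    - [0.1,0.5,0]
    - [0.22,1,0]
    - [0.22,1,0]
  delta_rot:
    - [0,0,0]
    - [0,0,0]
    - [0,0,0]

```text
time: 43.95
tool_pos: [433.4, 341.5, 194.2]
tcp_rot: [3.141, -0.0, -3.137]
contact_force: [0.2, -0.7, 0.3]
grip_width: 72.9
finger_force: 0.0
```

Request:
send_rows:
  offset:
    - [0,0.3,0]
    - [0,0.45,0]
    - [0,0.45,0.2]
    - [0,0.45,0.4]
    - [0,0.45,0.4]
    - [0,0.45,0.4]
  delta_rot:
    - [0,0,0]
    - [0,0,0]
    - [0,0,0]
    - [0,0,0]
    - [0,0,0]
    - [0,0,0]

```text
time: 44.7
tool_pos: [435.5, 391.9, 147.3]
tcp_rot: [3.141, 0.001, 3.141]
contact_force: [-0.1, 0.5, -0.2]
grip_width: 73.3
finger_force: 0.0
```

```bash
python3 - <<'E'
from h import *
st();a=snap("top","t4.png");b=snap("side","s4.png")
f=lambda i,c:(lambda w:(print(w),cv2.resize(i[w[1]-37:w[1]+37,w[0]-50:w[0]+50,::-1],None,fx=4,fy=4))[1])(proj(c,(434,392,100)).astype(int))
cv2.imwrite("pics/c4.png",np.hstack([f(a,"top"),f(b,"side")]))
E
```

```text
t44.7 pos [435.5 391.9 147.3] rot [3.1410e+00 1.1000e-03 3.1411e+00] w73.3 ff 0.0 F [-0.1  0.5 -0.2] q [ 0.6   0.52  1.47 -0.    1.15 -0.97]
[142 301]
[178 206]
```

View pics/c4.png

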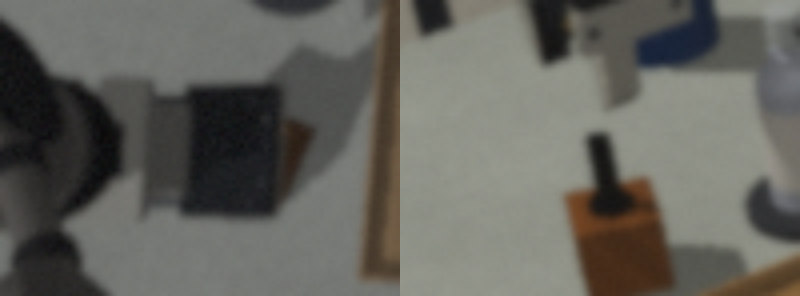

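Request:
send_rows:
  offset:
    - [0.01,0,0.15]
    - [0.01,0,0.3]
    - [0.01,0,0.45]
    - [0.01,0,0.6]
    - [0.01,0,0.62]
    - [0.01,0,0.62]
  delta_rot:
    - [0,0,0]
    - [0,0,0]
    - [0,0,0]
    - [0,0,0]
    - [0,0,0]
    - [0,0,0]

```text
time: 45.55
tool_pos: [434.1, 392.3, 72.8]
tcp_rot: [3.141, 0.001, 3.142]
contact_force: [1.0, 0.5, 0.7]
grip_width: 73.6
finger_force: 0.0
```

Request:
send_rows:
  offset:
    - [0,0,0]
    - [0,0,0]
    - [0,0,0]
    - [0,0,0]
    - [0,0,0]
    - [0,0,0]
    - [0,0,0]
    - [0,0,0]
  delta_rot:
    - [0,0,0]
    - [0,0,0]
    - [0,0,0]
    - [0,0,0]
    - [0,0,0]
    - [0,0,0]
    - [0,0,0]
    - [0,0,0]
  grip: 0

```text
time: 46.55
tool_pos: [433.6, 392.0, 71.9]
tcp_rot: [3.142, -0.0, 3.142]
contact_force: [-0.4, 0.2, 0.0]
grip_width: 15.1
finger_force: 30.0
```

Request:
send_rows:
  offset:
    - [0,0,-0.15]
    - [0,0,-0.35]
    - [0,0,-0.6]
    - [0,0,-1]
    - [0,0,-1]
    - [0,0,-1]
  delta_rot:
    - [0,0,0]
    - [0,0,0]
    - [0,0,0]
    - [0,0,0]
    - [0,0,0]
    - [0,0,0]

```text
time: 47.3
tool_pos: [433.2, 391.7, 191.3]
tcp_rot: [-3.141, -0.001, 3.142]
contact_force: [-0.4, 0.2, -0.9]
grip_width: 15.0
finger_force: 30.0
```

Request:
send_rows:
  offset:
    - [-0.06,-0.3,0]
    - [-0.12,-0.7,0]
    - [-0.12,-1,0]
    - [-0.12,-1,0]
  delta_rot:
    - [0,0,0]
    - [0,0,0]
    - [0,0,0]
    - [0,0,0]

```text
time: 47.8
tool_pos: [447.4, 269.7, 190.5]
tcp_rot: [-3.14, -0.003, 3.139]
contact_force: [-1.1, -0.2, -1.2]
grip_width: 15.2
finger_force: 30.0
```

Request:
send_rows:
  offset:
    - [-0.06,-0.4,0]
    - [-0.12,-0.8,0]
    - [-0.12,-1,0]
    - [-0.12,-1,0]
  delta_rot:
    - [0,0,0]
    - [0,0,0]
    - [0,0,0]
    - [0,0,0]

```text
time: 48.3
tool_pos: [462.2, 151.5, 191.0]
tcp_rot: [3.142, -0.002, 3.14]
contact_force: [0.3, 0.7, -0.5]
grip_width: 15.5
finger_force: 30.0
```

Request:
send_rows:
  offset:
    - [-0.06,-0.4,0]
    - [-0.12,-0.8,0]
    - [-0.12,-1,0]
    - [-0.12,-1,0]
  delta_rot:
    - [0,0,0]
    - [0,0,0]
    - [0,0,0]
    - [0,0,0]

```text
time: 48.8
tool_pos: [477.0, 32.2, 191.3]
tcp_rot: [3.141, -0.001, 3.14]
contact_force: [-0.0, 0.3, -0.3]
grip_width: 15.3
finger_force: 30.0
```

Request:
send_rows:
  offset:
    - [-0.06,-0.3,0]
    - [-0.12,-0.66,0]
    - [-0.12,-0.66,0.15]
    - [-0.12,-0.66,0.3]
    - [-0.12,-0.66,0.5]
    - [-0.12,-0.66,0.5]
    - [-0.12,-0.66,0.5]
  delta_rot:
    - [0,0,0]
    - [0,0,0]
    - [0,0,0]
    - [0,0,0]
    - [0,0,0]
    - [0,0,0]
    - [0,0,0]

```text
time: 49.68
tool_pos: [491.8, -46.1, 132.4]
tcp_rot: [3.141, 0.001, -3.14]
contact_force: [-0.7, -0.0, -0.4]
grip_width: 15.4
finger_force: 30.0
```

```bash
python3 - <<'E'
from h import *
st();a=snap("top","t5.png");b=snap("side","s5.png")
p=get_obs()["tool_pos"];print("tip pred",proj("side",(p[0],p[1],p[2]-62)),proj("top",(p[0],p[1],p[2]-62)),"recess side",proj("side",(491.8,-47.5,45)))
f=lambda i,c:(lambda w:(print(w),cv2.resize(i[w[1]-37:w[1]+37,w[0]-50:w[0]+50,::-1],None,fx=4 if c=="top" else 8,fy=4 if c=="top" else 8))[1])(proj(c,(492,-48,80)).astype(int))
cv2.imwrite("pics/c5.png",f(b,"side"))
E
```

```text
t49.7 pos [491.8 -46.1 132.4] rot [ 3.1414e+00  7.0000e-04 -3.1403e+00] w15.4 ff 29.999009370803833 F [-0.7 -0.  -0.4] q [-0.25  0.39  1.74  0.    1.01 -1.82]
tip pred [305.35406549 285.75882811] [319.54793078 279.50412488] recess side [306.02517849 295.04437466]
[305 282]
```

View pics/c5.png

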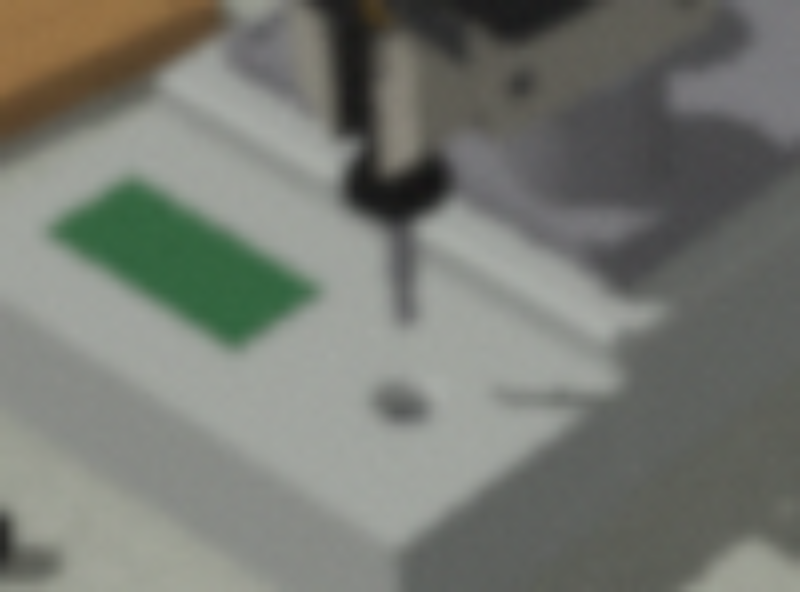

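```bash
python3 - <<'E'
from h import *
for uv in((304.6,294.8),(304.95,295.3),(305.2,294.6),(305,295)):print(uv,at_z("side",uv,45))
E
```

```text
(304.6, 294.8) [490.03080671 -44.74791254  45.        ]
(304.95, 295.3) [489.52896983 -46.55181375  45.        ]
(305.2, 294.6) [491.42181738 -45.12975658  45.        ]
(305, 295) [490.24765859 -45.85769262  45.        ]
```

Request:
send_rows:
  offset:
    - [0.01,0,0.05]
    - [0.01,0,0.12]
    - [0.01,0,0.18]
    - [0.01,0,0.22]
    - [0.01,0,0.25]
    - [0.01,0,0.25]
  delta_rot:
    - [0,0,0]
    - [0,0,0]
    - [0,0,0]
    - [0,0,0]
    - [0,0,0]
    - [0,0,0]

```text
time: 50.52
tool_pos: [489.9, -47.2, 101.7]
tcp_rot: [3.141, -0.0, 3.141]
contact_force: [-0.2, 1.0, -0.1]
grip_width: 15.6
finger_force: 30.0
```

Request:
send_rows:
  offset:
    - [0,0,0.03]
    - [0,0,0.05]
    - [0,0,0.065]
    - [0,0,0.065]
  delta_rot:
    - [0,0,0]
    - [0,0,0]
    - [0,0,0]
    - [0,0,0]

```text
time: 51.02
tool_pos: [490.3, -47.2, 94.4]
tcp_rot: [-3.141, 0.001, 3.142]
contact_force: [0.2, -0.5, 3.1]
grip_width: 15.4
finger_force: 30.0
```

Request:
send_rows:
  offset:
    - [0,0,0.015]
    - [0,0,0.03]
    - [0,0,0.03]
    - [0,0,0.03]
  delta_rot:
    - [0,0,0]
    - [0,0,0]
    - [0,0,0]
    - [0,0,0]

```text
time: 51.52
tool_pos: [491.3, -47.4, 92.9]
tcp_rot: [-3.141, 0.004, -3.142]
contact_force: [-3.1, 0.4, 22.0]
grip_width: 15.4
finger_force: 30.0
```

Request:
send_rows:
  offset:
    - [0,0,-0.05]
    - [0,0,-0.2]
    - [0,0,-0.5]
    - [0,0,-0.85]
    - [0,0,-0.85]
    - [0,0,-0.85]
  delta_rot:
    - [0,0,0]
    - [0,0,0]
    - [0,0,0]
    - [0,0,0]
    - [0,0,0]
    - [0,0,0]

```text
time: 52.28
tool_pos: [489.3, -47.0, 191.5]
tcp_rot: [3.141, -0.002, 3.142]
contact_force: [-0.2, -0.6, -1.0]
grip_width: 15.4
finger_force: 30.0
```

Request:
send_rows:
  offset:
    - [0.06,0.3,0]
    - [0.12,0.7,0]
    - [0.12,1,0]
    - [0.12,1,0]
  delta_rot:
    - [0,0,0]
    - [0,0,0]
    - [0,0,0]
    - [0,0,0]

```text
time: 52.78
tool_pos: [474.4, 74.7, 190.9]
tcp_rot: [3.141, -0.003, -3.138]
contact_force: [-0.2, 0.0, -0.3]
grip_width: 15.4
finger_force: 30.0
```

Request:
send_rows:
  offset:
    - [0.06,0.4,0]
    - [0.12,0.8,0]
    - [0.12,1,0]
    - [0.12,1,0]
  delta_rot:
    - [0,0,0]
    - [0,0,0]
    - [0,0,0]
    - [0,0,0]

```text
time: 53.28
tool_pos: [460.7, 193.1, 191.3]
tcp_rot: [-3.141, -0.002, -3.14]
contact_force: [-0.2, -0.4, -0.3]
grip_width: 15.4
finger_force: 30.0
```

Request:
send_rows:
  offset:
    - [0.06,0.4,0]
    - [0.12,0.8,0]
    - [0.12,1,0]
    - [0.12,1,0]
  delta_rot:
    - [0,0,0]
    - [0,0,0]
    - [0,0,0]
    - [0,0,0]

```text
time: 53.78
tool_pos: [446.9, 312.4, 191.5]
tcp_rot: [-3.141, -0.001, -3.141]
contact_force: [0.2, -1.1, -0.8]
grip_width: 15.6
finger_force: 30.0
```

Request:
send_rows:
  offset:
    - [0.06,0.3,0]
    - [0.11,0.66,0]
    - [0.11,0.66,0.15]
    - [0.11,0.66,0.3]
    - [0.11,0.66,0.4]
    - [0.11,0.66,0.4]
    - [0.11,0.66,0.4]
  delta_rot:
    - [0,0,0]
    - [0,0,0]
    - [0,0,0]
    - [0,0,0]
    - [0,0,0]
    - [0,0,0]
    - [0,0,0]

```text
time: 54.65
tool_pos: [434.3, 391.6, 145.2]
tcp_rot: [3.141, 0.001, 3.141]
contact_force: [-0.8, -0.6, -0.5]
grip_width: 15.6
finger_force: 30.0
```

```bash
python3 - <<'E'
from h import *
st();b=snap("side","s6.png")
p=get_obs()["tool_pos"];print("tip pred",proj("side",(p[0],p[1],p[2]-62)),"hole",proj("side",(433.6,392,55)))
w=proj("side",(434,392,80)).astype(int);print(w)
cv2.imwrite("pics/c6.png",cv2.resize(b[w[1]-37:w[1]+37,w[0]-50:w[0]+50,::-1],None,fx=8,fy=8))
E
```

```text
t54.6 pos [434.3 391.6 145.2] rot [3.1411e+00 9.0000e-04 3.1408e+00] w15.6 ff 29.99807596206665 F [-0.8 -0.6 -0.5] q [ 0.6   0.52  1.47 -0.    1.15 -0.97]
tip pred [179.36801285 211.70382974] hole [181.01314629 220.96899972]
[179 212]
```

View pics/c6.png

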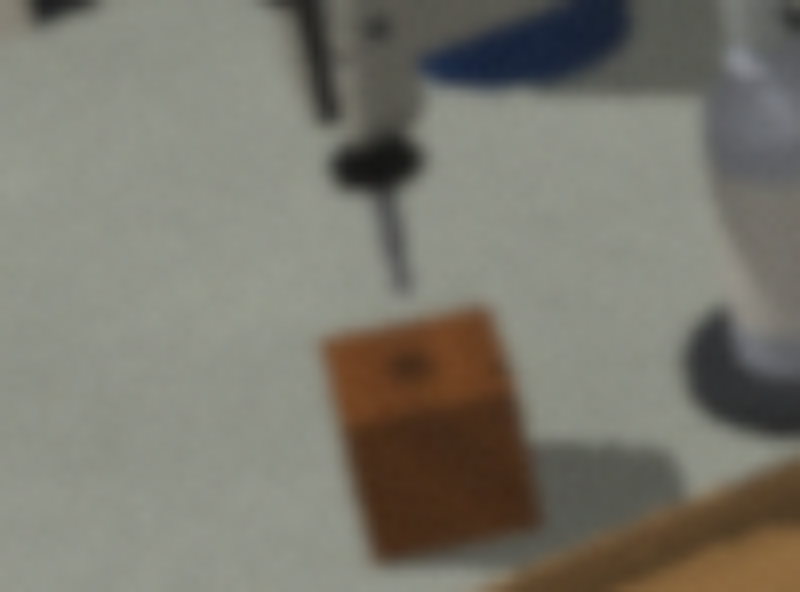

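Request:
send_rows:
  offset:
    - [0.005,0.004,0.08]
    - [0.005,0.004,0.16]
    - [0.005,0.004,0.22]
    - [0.005,0.004,0.28]
    - [0.005,0.004,0.33]
    - [0.005,0.004,0.33]
  delta_rot:
    - [0,0,0]
    - [0,0,0]
    - [0,0,0]
    - [0,0,0]
    - [0,0,0]
    - [0,0,0]

```text
time: 55.45
tool_pos: [432.8, 392.4, 104.4]
tcp_rot: [-3.141, -0.001, 3.142]
contact_force: [-0.2, 0.0, -0.5]
grip_width: 15.5
finger_force: 30.0
```

Request:
send_rows:
  offset:
    - [0,0,0.08]
    - [0,0,0.15]
    - [0,0,0.21]
    - [0,0,0.25]
    - [0,0,0.25]
    - [0,0,0.25]
  delta_rot:
    - [0,0,0]
    - [0,0,0]
    - [0,0,0]
    - [0,0,0]
    - [0,0,0]
    - [0,0,0]

```text
time: 56.2
tool_pos: [433.2, 392.6, 75.2]
tcp_rot: [3.141, 0.0, 3.142]
contact_force: [-0.4, -0.0, -0.4]
grip_width: 15.5
finger_force: 30.0
```

Request:
send_rows:
  offset:
    - [0,0,0.015]
    - [0,0,0.025]
    - [0,0,0.03]
    - [0,0,0.03]
  delta_rot:
    - [0,0,0]
    - [0,0,0]
    - [0,0,0]
    - [0,0,0]

```text
time: 56.7
tool_pos: [433.1, 392.6, 71.8]
tcp_rot: [3.141, 0.0, 3.142]
contact_force: [-1.5, -1.0, 3.7]
grip_width: 15.3
finger_force: 30.0
```

Request:
send_rows:
  offset:
    - [0,0,0]
    - [0,0,0]
    - [0,0,0]
    - [0,0,0]
    - [0,0,0]
    - [0,0,0]
    - [0,0,0]
  delta_rot:
    - [0,0,0]
    - [0,0,0]
    - [0,0,0]
    - [0,0,0]
    - [0,0,0]
    - [0,0,0]
    - [0,0,0]
  grip: 0.8

```text
time: 57.58
tool_pos: [433.0, 392.5, 71.3]
tcp_rot: [3.142, 0.0, 3.142]
contact_force: [-0.1, -1.2, 0.2]
grip_width: 73.1
finger_force: 0.0
```

Request:
send_rows:
  offset:
    - [0,0,-0.15]
    - [0,0,-0.35]
    - [0,0,-0.6]
    - [0,0,-1]
    - [0,0,-1]
    - [0,0,-1]
  delta_rot:
    - [0,0,0]
    - [0,0,0]
    - [0,0,0]
    - [0,0,0]
    - [0,0,0]
    - [0,0,0]

```text
time: 58.32
tool_pos: [432.7, 392.3, 190.9]
tcp_rot: [-3.141, -0.0, 3.142]
contact_force: [0.3, -1.1, -0.4]
grip_width: 73.8
finger_force: 0.0
```

Request:
send_rows:
  offset:
    - [-0.1,-0.5,0]
    - [-0.2,-1,0]
    - [-0.2,-1,0]
  delta_rot:
    - [0,0,0]
    - [0,0,0]
    - [0,0,0]

```text
time: 58.7
tool_pos: [457.1, 268.8, 189.9]
tcp_rot: [-3.14, -0.003, 3.137]
contact_force: [-0.2, 0.5, 0.2]
grip_width: 73.6
finger_force: 0.0
```

Request:
send_rows:
  offset:
    - [-0.1,-0.5,0]
    - [-0.2,-1,0]
    - [-0.2,-1,0]
    - [-0.2,-1,0]
  delta_rot:
    - [0,0,0]
    - [0,0,0]
    - [0,0,0]
    - [0,0,0]

```text
time: 59.2
tool_pos: [480.6, 153.3, 190.6]
tcp_rot: [3.141, -0.002, 3.141]
contact_force: [0.8, 1.3, 0.6]
grip_width: 73.4
finger_force: 0.0
```

```bash
python3 - <<'E'
from w import *
weights(((1,(675,28)),(2,(623.5,23.6)),(4,(581.5,-22))),66)
print("tray",[(q["uv"],at_z("side",q["uv"],5)[:2]) for q in finder.pinpoint("tray_in","side")])
b=cv2.imread("pics/tmp_s.png");w=proj("side",(500,220,60)).astype(int);print(w)
cv2.imwrite("pics/c7.png",cv2.resize(b[w[1]-75:w[1]+75,w[0]-100:w[0]+100],None,fx=4,fy=4))
E
```

```text
t59.2 pos [480.6 153.3 190.6] rot [ 3.1 -0.   3.1] w73.4 ff 0.0 F [0.8 1.3 0.6] q [ 0.2  0.3  1.6  0.   1.2 -1.4]
top 0.76 192 [280.6 236.5] [601.3  53.7]
top 0.74 230 [146.9 302.5] [432.2 388.1]
top 0.73 153 [291.6 207.9] [675.9  26.4]
top 0.61 311 [310.3 244.6] [580.5 -22.8]
side 0.79 224 [343.7 233.8] [677.5  30.8]
side 0.74 284 [312.7 241. ] [603.3  59.1]
side 0.69 469 [327.8 257.9] [585.1 -15.4]
1 (675, 28) -> [677.1  29.1] 0.29 ['top', 'side']
2 (623.5, 23.6) none
4 (581.5, -22) -> [580.1 -21.6] 0.14 ['top', 'side']
tray [([225.2, 255.8], array([466.8, 244.8]))]
[239 236]
```

View pics/c7.png

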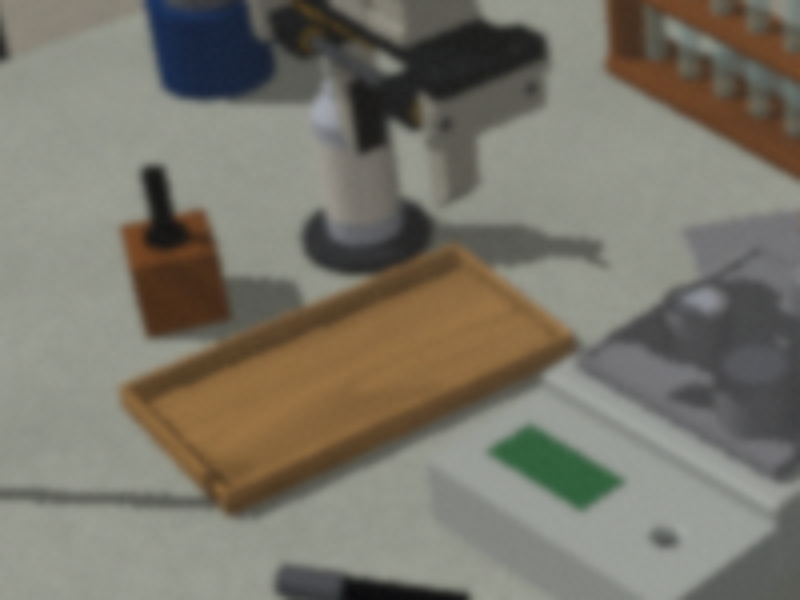

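Request:
send_rows:
  offset:
    - [-0.4,-0.3,0]
    - [-0.8,-0.7,0]
    - [-1,-0.8,0]
    - [-1,-0.8,0.2]
    - [-1,-0.8,0.4]
    - [-1,-0.8,0.6]
    - [-1,-0.8,0.6]
    - [-1,-0.8,0.6]
  delta_rot:
    - [0,0,0]
    - [0,0,0]
    - [0,0,0]
    - [0,0,0]
    - [0,0,0]
    - [0,0,0]
    - [0,0,0]
    - [0,0,0]
  grip: 0.65

```text
time: 60.75
tool_pos: [601.6, 56.5, 120.3]
tcp_rot: [3.142, 0.001, 3.142]
contact_force: [0.4, 0.1, -0.2]
grip_width: 59.7
finger_force: 0.0
```

Request:
send_rows:
  offset:
    - [0,0,0.1]
    - [0,0,0.2]
    - [0,0,0.3]
    - [0,0,0.38]
    - [0,0,0.38]
    - [0,0,0.38]
  delta_rot:
    - [0,0,0]
    - [0,0,0]
    - [0,0,0]
    - [0,0,0]
    - [0,0,0]
    - [0,0,0]

```text
time: 61.5
tool_pos: [601.3, 56.5, 73.9]
tcp_rot: [3.142, 0.0, 3.142]
contact_force: [-0.8, -0.4, 0.6]
grip_width: 59.7
finger_force: 0.0
```

Request:
send_rows:
  offset:
    - [0,0,0]
    - [0,0,0]
    - [0,0,0]
    - [0,0,0]
    - [0,0,0]
    - [0,0,0]
  delta_rot:
    - [0,0,0]
    - [0,0,0]
    - [0,0,0]
    - [0,0,0]
    - [0,0,0]
    - [0,0,0]
  grip: 0

```text
time: 62.25
tool_pos: [601.2, 56.4, 74.0]
tcp_rot: [-3.142, 0.001, 3.142]
contact_force: [-1.2, 0.1, 3.1]
grip_width: 39.5
finger_force: 30.0
```

Request:
send_rows:
  offset:
    - [0,0,-0.15]
    - [0,0,-0.4]
    - [0,0,-0.8]
    - [0,0,-0.8]
    - [0,0,-0.8]
  delta_rot:
    - [0,0,0]
    - [0,0,0]
    - [0,0,0]
    - [0,0,0]
    - [0,0,0]

```text
time: 62.88
tool_pos: [600.1, 56.6, 168.3]
tcp_rot: [3.141, -0.003, 3.142]
contact_force: [0.2, 0.1, -3.3]
grip_width: 39.6
finger_force: 30.0
```

Request:
send_rows:
  offset:
    - [0.15,0.4,0]
    - [0.3,0.7,0]
    - [0.4,0.9,0]
    - [0.4,0.9,0]
  delta_rot:
    - [0,0,0]
    - [0,0,0]
    - [0,0,0]
    - [0,0,0]

```text
time: 63.38
tool_pos: [551.0, 166.0, 167.6]
tcp_rot: [-3.141, -0.005, -3.139]
contact_force: [-0.2, -0.4, -2.9]
grip_width: 39.5
finger_force: 30.0
```

Request:
send_rows:
  offset:
    - [0.15,0.3,0]
    - [0.27,0.63,0]
    - [0.27,0.63,0.3]
    - [0.27,0.63,0.6]
    - [0.27,0.63,0.8]
    - [0.27,0.63,0.9]
    - [0.27,0.63,0.9]
  delta_rot:
    - [0,0,0]
    - [0,0,0]
    - [0,0,0]
    - [0,0,0]
    - [0,0,0]
    - [0,0,0]
    - [0,0,0]

```text
time: 64.25
tool_pos: [520.3, 239.4, 60.6]
tcp_rot: [-3.141, -0.002, 3.141]
contact_force: [-0.0, 0.5, -2.5]
grip_width: 39.0
finger_force: 30.0
```

Request:
send_rows:
  offset:
    - [0,0,0.1]
    - [0,0,0.2]
    - [0,0,0.3]
    - [0,0,0.34]
    - [0,0,0.36]
    - [0,0,0.36]
  delta_rot:
    - [0,0,0]
    - [0,0,0]
    - [0,0,0]
    - [0,0,0]
    - [0,0,0]
    - [0,0,0]

```text
time: 65.0
tool_pos: [520.7, 240.2, 18.6]
tcp_rot: [3.141, 0.0, -3.142]
contact_force: [-0.0, 0.0, -2.8]
grip_width: 39.1
finger_force: 30.0
```

Request:
send_rows:
  offset:
    - [0,0,0.02]
    - [0,0,0.04]
    - [0,0,0.05]
    - [0,0,0.05]
  delta_rot:
    - [0,0,0]
    - [0,0,0]
    - [0,0,0]
    - [0,0,0]

```text
time: 65.5
tool_pos: [520.6, 240.1, 13.0]
tcp_rot: [3.141, 0.0, -3.142]
contact_force: [-1.9, -0.7, 3.8]
grip_width: 39.2
finger_force: 30.0
```

Request:
send_rows:
  offset:
    - [0,0,0]
    - [0,0,0]
    - [0,0,0]
    - [0,0,0]
    - [0,0,0]
  delta_rot:
    - [0,0,0]
    - [0,0,0]
    - [0,0,0]
    - [0,0,0]
    - [0,0,0]
  grip: 0.65

```text
time: 66.12
tool_pos: [520.7, 240.1, 12.5]
tcp_rot: [3.141, 0.0, 3.142]
contact_force: [0.2, -1.0, 0.3]
grip_width: 59.5
finger_force: 0.0
```

Request:
send_rows:
  offset:
    - [0,0,-0.15]
    - [0,0,-0.5]
    - [0,0,-1]
    - [0,0,-1]
    - [0,0,-1]
  delta_rot:
    - [0,0,0]
    - [0,0,0]
    - [0,0,0]
    - [0,0,0]
    - [0,0,0]

```text
time: 66.75
tool_pos: [520.2, 240.0, 132.1]
tcp_rot: [-3.142, -0.0, 3.142]
contact_force: [0.5, -0.3, -1.2]
grip_width: 59.8
finger_force: 0.0
```

Request:
send_rows:
  offset:
    - [-0.15,-0.3,-0.4]
    - [-0.2,-0.7,-0.4]
    - [-0.2,-1,-0.4]
    - [-0.2,-1,-0.4]
  delta_rot:
    - [0,0,0]
    - [0,0,0]
    - [0,0,0]
    - [0,0,0]

```text
time: 67.25
tool_pos: [543.9, 117.8, 178.6]
tcp_rot: [-3.141, -0.004, 3.138]
contact_force: [-0.3, 0.8, 0.5]
grip_width: 59.8
finger_force: 0.0
```

```bash
python3 - <<'E'
from w import *
weights(((1,(675,28)),(4,(581,-22))),66)
E
```

```text
t67.2 pos [543.9 117.8 178.6] rot [-3.1 -0.   3.1] w59.8 ff 0.0 F [-0.3  0.8  0.5] q [ 0.1  0.4  1.5 -0.   1.2 -1.5]
top 0.65 174 [291.5 208. ] [675.7  26.6]
top 0.61 304 [310.6 244.7] [580.3 -23.5]
top 0.56 129 [212.5 271.9] [509.7 225.2]
side 0.83 261 [242.5 242.2] [477.7 169.5]
side 0.72 443 [328.3 257.9] [585.8 -16.2]
side 0.52 207 [343.4 234.1] [676.   30.4]
1 (675, 28) -> [674.6  26.8] 0.27 ['top', 'side']
4 (581, -22) -> [580.  -22.9] 0.18 ['top', 'side']
```

Request:
send_rows:
  offset:
    - [-0.15,-0.5,0]
    - [-0.3,-1,0]
    - [-0.3,-1,0]
  delta_rot:
    - [0,0,0]
    - [0,0,0]
    - [0,0,0]
  grip: 0.8

```text
time: 68.03
tool_pos: [581.6, -3.4, 180.3]
tcp_rot: [-3.141, 0.001, 3.137]
contact_force: [0.4, 0.5, -0.6]
grip_width: 73.4
finger_force: 0.0
```

Request:
send_rows:
  offset:
    - [0,-0.18,0.1]
    - [0,-0.18,0.3]
    - [0,-0.18,0.5]
    - [0,-0.18,0.7]
    - [0,-0.18,0.85]
    - [0,-0.18,0.86]
    - [0,-0.18,0.86]
  delta_rot:
    - [0,0,0]
    - [0,0,0]
    - [0,0,0]
    - [0,0,0]
    - [0,0,0]
    - [0,0,0]
    - [0,0,0]

```text
time: 68.9
tool_pos: [580.7, -21.2, 77.6]
tcp_rot: [-3.142, 0.0, -3.141]
contact_force: [0.6, -0.4, 0.4]
grip_width: 73.7
finger_force: 0.0
```

Request:
send_rows:
  offset:
    - [0,0,0]
    - [0,0,0]
    - [0,0,0]
    - [0,0,0]
    - [0,0,0]
    - [0,0,0]
  delta_rot:
    - [0,0,0]
    - [0,0,0]
    - [0,0,0]
    - [0,0,0]
    - [0,0,0]
    - [0,0,0]
  grip: 0

```text
time: 69.65
tool_pos: [580.8, -21.6, 77.7]
tcp_rot: [-3.141, 0.001, -3.142]
contact_force: [-1.2, 0.0, 4.5]
grip_width: 47.4
finger_force: 30.0
```

Request:
send_rows:
  offset:
    - [0,0,-0.15]
    - [0,0,-0.4]
    - [0,0,-0.8]
    - [0,0,-0.8]
    - [0,0,-0.8]
  delta_rot:
    - [0,0,0]
    - [0,0,0]
    - [0,0,0]
    - [0,0,0]
    - [0,0,0]

```text
time: 70.28
tool_pos: [579.5, -21.3, 171.5]
tcp_rot: [3.141, -0.003, 3.142]
contact_force: [-0.9, 0.2, -5.8]
grip_width: 47.3
finger_force: 30.0
```

Request:
send_rows:
  offset:
    - [0.15,0.4,0]
    - [0.3,0.8,0]
    - [0.5,1,0]
    - [0.5,1,0]
  delta_rot:
    - [0,0,0]
    - [0,0,0]
    - [0,0,0]
    - [0,0,0]

```text
time: 70.78
tool_pos: [517.6, 100.2, 171.0]
tcp_rot: [3.141, -0.006, -3.139]
contact_force: [1.1, -0.2, -5.2]
grip_width: 47.4
finger_force: 30.0
```

Request:
send_rows:
  offset:
    - [0.15,0.4,0]
    - [0.3,0.8,0]
    - [0.5,1,0]
    - [0.5,1,0]
  delta_rot:
    - [0,0,0]
    - [0,0,0]
    - [0,0,0]
    - [0,0,0]

```text
time: 71.28
tool_pos: [458.9, 219.3, 171.8]
tcp_rot: [-3.141, -0.003, -3.139]
contact_force: [-0.0, -0.2, -4.7]
grip_width: 47.8
finger_force: 30.0
```

Request:
send_rows:
  offset:
    - [0,0.18,0.1]
    - [0,0.18,0.4]
    - [0,0.18,0.7]
    - [0,0.18,0.9]
    - [0,0.18,0.9]
  delta_rot:
    - [0,0,0]
    - [0,0,0]
    - [0,0,0]
    - [0,0,0]
    - [0,0,0]

```text
time: 71.9
tool_pos: [459.8, 238.5, 62.8]
tcp_rot: [-3.14, -0.005, 3.14]
contact_force: [-0.2, 0.2, -3.9]
grip_width: 47.3
finger_force: 30.0
```

Request:
send_rows:
  offset:
    - [0,0,0.1]
    - [0,0,0.2]
    - [0,0,0.3]
    - [0,0,0.34]
    - [0,0,0.34]
    - [0,0,0.34]
  delta_rot:
    - [0,0,0]
    - [0,0,0]
    - [0,0,0]
    - [0,0,0]
    - [0,0,0]
    - [0,0,0]

```text
time: 72.65
tool_pos: [460.9, 240.3, 24.9]
tcp_rot: [3.141, 0.001, -3.141]
contact_force: [0.1, 0.7, -4.7]
grip_width: 47.6
finger_force: 30.0
```

Request:
send_rows:
  offset:
    - [0,0,0.03]
    - [0,0,0.055]
    - [0,0,0.072]
    - [0,0,0.072]
  delta_rot:
    - [0,0,0]
    - [0,0,0]
    - [0,0,0]
    - [0,0,0]

```text
time: 73.15
tool_pos: [460.6, 240.1, 16.7]
tcp_rot: [3.142, 0.0, -3.141]
contact_force: [-2.6, -1.5, 4.5]
grip_width: 47.2
finger_force: 30.0
```

Request:
send_rows:
  offset:
    - [0,0,0]
    - [0,0,0]
    - [0,0,0]
    - [0,0,0]
    - [0,0,0]
  delta_rot:
    - [0,0,0]
    - [0,0,0]
    - [0,0,0]
    - [0,0,0]
    - [0,0,0]
  grip: 0.7

```text
time: 73.78
tool_pos: [460.6, 240.1, 15.8]
tcp_rot: [3.142, -0.0, 3.142]
contact_force: [-0.6, -0.4, -0.3]
grip_width: 64.6
finger_force: 0.0
```

Request:
send_rows:
  offset:
    - [0,0,-0.15]
    - [0,0,-0.5]
    - [0,0,-1]
    - [0,0,-1]
    - [0,0,-1]
  delta_rot:
    - [0,0,0]
    - [0,0,0]
    - [0,0,0]
    - [0,0,0]
    - [0,0,0]

```text
time: 74.4
tool_pos: [460.2, 240.0, 135.5]
tcp_rot: [-3.142, -0.0, 3.142]
contact_force: [0.2, 0.3, 0.0]
grip_width: 64.4
finger_force: 0.0
```

Request:
send_rows:
  offset:
    - [-0.3,-0.3,-0.35]
    - [-0.6,-0.6,-0.35]
    - [-0.9,-0.9,-0.35]
    - [-0.9,-0.9,-0.35]
  delta_rot:
    - [0,0,0]
    - [0,0,0]
    - [0,0,0]
    - [0,0,0]

```text
time: 74.9
tool_pos: [569.7, 129.3, 175.3]
tcp_rot: [-3.141, -0.003, 3.137]
contact_force: [-0.5, 0.2, -1.6]
grip_width: 64.3
finger_force: 0.0
```

```bash
python3 - <<'E'
from w import *
weights(((1,(675,28)),),66)
E
```

```text
t74.9 pos [569.7 129.3 175.3] rot [-3.1 -0.   3.1] w64.3 ff 0.0 F [-0.5  0.2 -1.6] q [ 0.1  0.5  1.4 -0.   1.2 -1.5]
top 0.53 164 [291.5 207.8] [676.4  26.7]
top 0.52 208 [213.5 269.5] [515.9 222.8]
top 0.36 735 [239.4 176.2] [760.  163.6]
side 0.6 359 [222.2 251. ] [422.9 172.6]
side 0.55 232 [343.8 233.6] [678.3  31.3]
side 0.54 248 [242.7 242.6] [477.3 168. ]
1 (675, 28) -> [677.3  29.3] 0.24 ['top', 'side']
```

Request:
send_rows:
  offset:
    - [-0.4,-0.4,0]
    - [-0.8,-0.8,0]
    - [-0.885,-0.865,0]
    - [-0.885,-0.865,0]
    - [-0.885,-0.865,0.3]
  delta_rot:
    - [0,0,0]
    - [0,0,0]
    - [0,0,0]
    - [0,0,0]
    - [0,0,0]
  grip: 0.8

```text
time: 75.82
tool_pos: [675.9, 29.7, 144.6]
tcp_rot: [3.141, 0.006, -3.14]
contact_force: [-0.1, 0.7, -1.2]
grip_width: 73.2
finger_force: 0.0
```

Request:
send_rows:
  offset:
    - [0,0,0.2]
    - [0,0,0.4]
    - [0,0,0.55]
    - [0,0,0.55]
    - [0,0,0.55]
  delta_rot:
    - [0,0,0]
    - [0,0,0]
    - [0,0,0]
    - [0,0,0]
    - [0,0,0]

```text
time: 76.45
tool_pos: [675.3, 28.8, 77.0]
tcp_rot: [3.142, 0.002, -3.141]
contact_force: [0.3, -0.2, 0.3]
grip_width: 73.5
finger_force: 0.0
```

Request:
send_rows:
  offset:
    - [0,0,0]
    - [0,0,0]
    - [0,0,0]
    - [0,0,0]
    - [0,0,0]
    - [0,0,0]
  delta_rot:
    - [0,0,0]
    - [0,0,0]
    - [0,0,0]
    - [0,0,0]
    - [0,0,0]
    - [0,0,0]
  grip: 0

```text
time: 77.2
tool_pos: [674.9, 28.3, 76.0]
tcp_rot: [3.142, 0.0, 3.142]
contact_force: [0.4, -0.0, 1.5]
grip_width: 35.2
finger_force: 30.0
```

Request:
send_rows:
  offset:
    - [0,0,-0.15]
    - [0,0,-0.4]
    - [0,0,-0.8]
    - [0,0,-0.8]
    - [0,0,-0.8]
  delta_rot:
    - [0,0,0]
    - [0,0,0]
    - [0,0,0]
    - [0,0,0]
    - [0,0,0]

```text
time: 77.82
tool_pos: [674.4, 28.3, 171.9]
tcp_rot: [3.141, -0.0, 3.142]
contact_force: [0.5, -0.2, -2.8]
grip_width: 35.4
finger_force: 30.0
```

Request:
send_rows:
  offset:
    - [0.4,0.3,0]
    - [0.7,0.5,0]
    - [0.8,0.6,0]
    - [0.8,0.6,0]
  delta_rot:
    - [0,0,0]
    - [0,0,0]
    - [0,0,0]
    - [0,0,0]

```text
time: 78.32
tool_pos: [578.3, 100.9, 171.4]
tcp_rot: [-3.142, -0.001, -3.14]
contact_force: [0.6, 0.5, -2.0]
grip_width: 35.3
finger_force: 30.0
```

Request:
send_rows:
  offset:
    - [0.4,0.3,0]
    - [0.7,0.5,0]
    - [0.8,0.6,0]
    - [0.8,0.6,0]
  delta_rot:
    - [0,0,0]
    - [0,0,0]
    - [0,0,0]
    - [0,0,0]

```text
time: 78.82
tool_pos: [483.7, 172.4, 172.0]
tcp_rot: [-3.142, 0.001, -3.141]
contact_force: [0.9, -0.3, -1.8]
grip_width: 35.1
finger_force: 30.0
```

Request:
send_rows:
  offset:
    - [0.4,0.3,0]
    - [0.675,0.58,0]
    - [0.675,0.58,0.3]
    - [0.675,0.58,0.6]
    - [0.675,0.58,0.8]
    - [0.675,0.58,0.9]
    - [0.675,0.58,0.9]
  delta_rot:
    - [0,0,0]
    - [0,0,0]
    - [0,0,0]
    - [0,0,0]
    - [0,0,0]
    - [0,0,0]
    - [0,0,0]

```text
time: 79.7
tool_pos: [402.7, 241.5, 63.4]
tcp_rot: [-3.141, -0.001, 3.141]
contact_force: [-0.4, -0.7, -1.5]
grip_width: 35.2
finger_force: 30.0
```

Request:
send_rows:
  offset:
    - [0,0,0.1]
    - [0,0,0.2]
    - [0,0,0.3]
    - [0,0,0.34]
    - [0,0,0.34]
    - [0,0,0.34]
  delta_rot:
    - [0,0,0]
    - [0,0,0]
    - [0,0,0]
    - [0,0,0]
    - [0,0,0]
    - [0,0,0]

```text
time: 80.45
tool_pos: [402.0, 242.0, 23.3]
tcp_rot: [3.141, 0.001, -3.141]
contact_force: [-1.2, 0.3, -2.5]
grip_width: 35.0
finger_force: 30.0
```

Request:
send_rows:
  offset:
    - [0,0,0.03]
    - [0,0,0.055]
    - [0,0,0.075]
    - [0,0,0.075]
  delta_rot:
    - [0,0,0]
    - [0,0,0]
    - [0,0,0]
    - [0,0,0]

```text
time: 80.95
tool_pos: [401.8, 241.9, 14.8]
tcp_rot: [3.141, 0.0, -3.142]
contact_force: [-3.2, -1.7, 7.7]
grip_width: 35.3
finger_force: 30.0
```

Request:
send_rows:
  offset:
    - [0,0,0]
    - [0,0,0]
    - [0,0,0]
    - [0,0,0]
    - [0,0,0]
  delta_rot:
    - [0,0,0]
    - [0,0,0]
    - [0,0,0]
    - [0,0,0]
    - [0,0,0]
  grip: 0.65

```text
time: 81.58
tool_pos: [401.8, 241.9, 14.0]
tcp_rot: [3.142, -0.0, 3.142]
contact_force: [0.0, 0.8, -0.1]
grip_width: 59.9
finger_force: 0.0
```

Request:
send_rows:
  offset:
    - [0,0,-0.15]
    - [0,0,-0.5]
    - [0,0,-1]
    - [0,0,-1]
    - [0,0,-1]
  delta_rot:
    - [0,0,0]
    - [0,0,0]
    - [0,0,0]
    - [0,0,0]
    - [0,0,0]

```text
time: 82.2
tool_pos: [401.5, 241.8, 133.8]
tcp_rot: [3.142, -0.0, 3.142]
contact_force: [0.4, 0.1, -1.1]
grip_width: 60.0
finger_force: 0.0
```

Request:
send_rows:
  offset:
    - [0,-0.3,-0.35]
    - [0,-0.6,-0.65]
    - [0,-0.9,-0.65]
    - [0,-1,-0.65]
    - [0,-1,-0.65]
  delta_rot:
    - [0,0,0]
    - [0,0,0]
    - [0,0,0]
    - [0,0,0]
    - [0,0,0]

```text
time: 82.82
tool_pos: [401.3, 121.7, 211.0]
tcp_rot: [3.141, -0.003, 3.14]
contact_force: [0.3, 0.1, 0.0]
grip_width: 59.7
finger_force: 0.0
```

```bash
python3 - <<'E'
from w import *
weights(((1,(402,242)),(4,(460.6,240)),(2,(520.6,240))),5)
cv2.imwrite("pics/end.png",cv2.imread("pics/tmp_s.png")[130:430,100:560])
E
```

```text
t82.8 pos [401.3 121.7 211. ] rot [ 3.1 -0.   3.1] w59.7 ff 0.0 F [0.3 0.1 0. ] q [ 0.1  0.2  1.8  0.   1.2 -1.5]
top 0.6 194 [211.2 289.8] [466.3 241.4]
top 0.51 198 [213.2 269.7] [519.6 238.2]
top 0.18 7587 [296.6 247.8] [579.3  15.8]
side 0.75 229 [242.7 242.7] [521.2 243.3]
side 0.64 300 [203.2 260.9] [405.7 245.8]
side 0.56 390 [222.3 250.6] [463.8 250.3]
side 0.31 174 [179.1 213.1] [472.4 483.7]
1 (402, 242) -> [406.1 246.7] 0.1 ['side']
4 (460.6, 240) -> [462.3 242.6] 0.5 ['top', 'side']
2 (520.6, 240) -> [520.2 239.1] 0.27 ['top', 'side']
```

View pics/end.png

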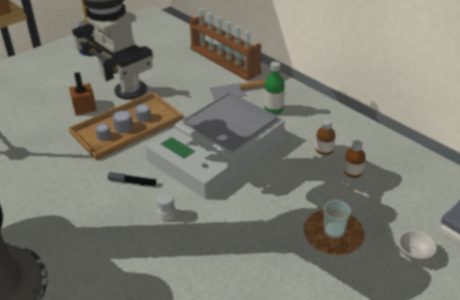

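The three weights stand in the tray at about (103,133), (123,122) and (143,112). The stylus is back in its stand at (80,95), the beaker is on the mat at (335,218), and the bystanders look undisturbed.

```bash
python3 -c "
from plant import ticket;print(ticket.close_job())"
```

```text
the job is handed in; nothing more can be done
None
```

The job is handed in at about 83 s of the 210 s, with every step carried out in order; the hand-in gave no verdict, so I can't say it passed, but in the last picture the beaker, stylus and all three weights (1, 2 and 4) stand where they should.

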